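Set the photometer dial to its set mark and press the read key

ROBOT

A 7-joint arm with a two-finger parallel gripper is mounted at the origin on a cart in front of the work surface, level with it; the furniture and walls round the work are solid. World frame = base frame: x ahead of the robot, y to its left, z up, the work surface at z = 0. Lengths are in m, angles in rad, forces in N, time in s.
With the tool pointing down it reaches from about 0.4 to 0.875 m from the base axis. Payload 19.3 kg.
Tool frame: the origin (TCP) lies at the very end of the fingers, on their centre line; the grasp point (between the pads) lies 19 mm behind it (bot.pinch_z is the distance from the TCP to the grasp point, in m); y points along the fingers, x is the direction in which the jaws open and shut, and the axes are right-handed (so a half turn about y gives the same grasp; the last joint's range is limited). The gripper opens to 85 mm and grips with 20 to 120 N. Pads are 22 mm wide; open, the fingers measure 114 mm over their backs; the gripper's body (76 mm by 85 mm) begins 54 mm behind the grasp point. The pads swing forward as they close: fully open they stand 13 mm farther back than shut.
Start: joints at [1.166, 0.521, -0.036, 1.599, 0.021, 1.021, -0.113], TCP at [0.205, -0.59, 0.21] pointing down, gripper open.
Joint ranges: [-2.91, 2.91], [-0.3, 2.13], [-1.5, 1.42], [0.17, 2.43], [-1.26, 4.41], [0.16, 1.93], [-2.52, 2.52]. Speed limits (rad/s): [1.89, 1.89, 2.39, 2.39, 3.01, 3.01, 3.01].

INTERFACE

Orientations are given as [roll, pitch, yaw] about the fixed x, y, z axes, in that order (R = Rz(yaw) Ry(pitch) Rx(roll)).
In Python, from workcell import bot gives the robot as it stands. The module is installed in compiled form; this text tells all that it offers.
- The arm moves only by the tool arm_command, never from a script. Its argument "moves" is a list of rows, each an object of numbers: "rx", "ry", "rz": the turn, a rotation vector about the tool's x, y, z in rad; "x", "y", "z": the shift along the tool's x, y, z in cm; "gripper": the opening, from -1 (shut) to 1 (fully open). In form: [{"rx": .., "ry": .., "rz": .., "x": .., "y": .., "z": .., "gripper": ..}, ...]. A call has 1 to 5 rows; each row is the pose to reach, as a shift and turn from the pose commanded when the call began, along the tool's axes at that moment; what a row does not reach only later rows make up. A row lasts 1/12 s, in which the tool goes at most 41.7 mm and 7.16 degrees, less where a joint would pass 70% of its speed; a pose out of reach is approached as far as the arm can. A call with a gripper value outside its range is refused whole. The fingers move at their own pace and stop on an object; "squeeze" is the grip in N (left out, the last holds). Time passes only in rows, so rows that repeat a pose let the fingers close. It gives the time, the measured TCP pose, the force and the opening at its end, in the units of the state.
- bot.observe(): the state, without advancing time (a new reading comes with each control period).
- bot.grab_frame(name): name is "scene" or "top" or "wrist"; returns (picture, depth): 480x640x3 uint8, red, green, blue; 480x640 float32, m along the optical axis (not along the pixel's ray), 0 where there is no reading.
- bot.camera_model(name): a dict with "vfov" (degrees; the focal length in pixels is half the picture's height over the tangent of half this angle, whatever the lens; pixels are square), "cx", "cy" (the principal point, pixels), "extrinsics" (4x4, takes a point from camera to world coordinates); the wrist camera has in their place "mount" (4x4, takes a point from camera to tool coordinates, whose origin is the TCP and whose axes are the tool frame's). Camera axes: x right, y down, z forward; pixel columns grow to the right and rows downward; lengths in m; the calibration is good to about 2 mm. The wrist camera is an equidistant fisheye: a pixel r from the principal point sees the ray r / f radians off the axis. A picture is of the moment at which its call begins: read the wrist's pose just before it. camera_model takes no time and is no camera call.
- bot.job_done(): hands the job in, once; it reports no verdict.
Trained networks look in the newest picture that a camera, given by its name, has taken for a name from the list of things; names that differ only in an ending like _2 or _b are one class to them, and where a whole thing is asked for, a point or a joint stands for the part that bears it (a point fixed in the world has none). Each returns a list of dicts, best first, with "p" (0 to 1); they miss things now and then, are a little off and sometimes report something else, mostly with a low value. They report only what shows in the picture. A call takes as long as a camera call.
- bot.spot_in(name, camera): "box" ([left, top, right, bottom] in pixels, round what is visible of it).
- bot.masks_of(name, camera): "mask" (480x640 bool, what is visible of it) and "box" ([left, top, right, bottom] in pixels, round what is visible of it).
The state is a dict: "clock": time; "qpos": joint angles; "qd": joint speeds; "joint_efforts": joint torques, N m; "position": TCP position; "tool_rot": TCP orientation; "force": force on the tool from outside, world axes, zero at the start; "moment": the same for the moment, N m; "grip_width": finger opening in m.
Only numpy, scipy, OpenCV 4.12 (cv2) and the standard library are available. Lean on these libraries where they do the work, as an engineer would, in place of code of your own. Each camera call takes 0.05 s, during which the arm holds its last target.

TASK

On the bench photometer, push the dial round by its upright peg until the line on the dial lines up with the line on the small raised rider that sits on the scale ring, then press the round read key right down and let it come up again. Use only light fingertip pushes: do not pinch the peg, do not press the key before the dial is set, and leave the weighing bottles alone.

Things in the scene. Friction and masses are not known exactly. Their poses are not given: they have to be found in the camera images.
- photometer: flat grey and white instrument fixed to the bench, 176 x 224 mm, 60 mm high; its origin is on the dial's vertical axis at bench level; its own -x is its front (roughly towards the robot), own y its left, z up. The case spans own x -88 to +88 mm and y -82 to +142 mm; key and display are left of the dial. A flat dial (111 mm diameter, flat top 70 mm above the bench) lies within a scale ring (142 mm diameter, 61.5 mm above the bench) with lines every 10 degrees
- dial: the black round dial with its peg; origin on the dial axis, 61.5 mm above the bench, z up; its index line and peg lie in the direction of its own -x. It turns endlessly either way, has friction (about 2 N at the peg) and stays where it is left
- dial_index (a point): outer end of the white index line on the dial's top, 53 mm from the dial axis, 70 mm above the bench. The line is 3 mm wide and runs radially, from near the centre through the peg's foot to the rim
- peg_top (a point): top centre of the upright steel peg on the dial: 10 mm diameter, 26 mm tall above the dial's face (top 96 mm above the bench), standing on the index line 34 mm from the dial axis, fixed to the dial
- cursor: rider fixed on the scale ring, a small dark steel block 17 mm (radial) x 18 mm, 8 mm above the case top (68 mm above the bench), just outside the dial, somewhere on the front half; a 3 mm wide white radial line on its top is the set mark. Its origin is on the dial axis at bench level, and its line lies in the direction of its own -x, from 59 to 76 mm out
- cursor_line (a point): point on the rider's line, 60 mm from the dial axis, 68 mm above the bench
- read_key (a joint): travel of the read key, m: 0 up, 0.006 fully down; a spring of about 4 N at full travel returns it
- read_key_top (a point): centre of the top of the round read key, 28 mm diameter, left of the dial, in front of the display, on a grey collar; presses straight down
- retort_stand: obstacle, fixed: laboratory stand with a slim upright rod 0.6 m tall, about 105 mm farther from the robot and 57 mm to the right of its origin, on a base plate, and a horizontal open ring (95 mm outer diameter, 0.30 m above the bench) whose centre is 120 mm nearer the robot and 57 mm to the right of its origin; a hand that swings in from the left must pass above this ring or round it.
- sieve_case: obstacle, fixed: open wooden case at the right, 120 x 220 mm, 50 mm high, its lid standing open along its far side to 170 mm above the bench; origin at the centre of its underside. Behind the photometer, 276 mm farther from the robot and 325 mm to the left of this origin, a slim glass cylinder (60 mm diameter, 0.42 m high) is fixed too
- weighing_bottle_1: small lidded glass weighing bottle, 44 mm diameter, 57 mm high, loose, a bystander; origin at the centre of its underside
- weighing_bottle_2: small lidded glass weighing bottle, 44 mm diameter, 57 mm high, loose, a bystander; origin at the centre of its underside
- weighing_bottle_3: small lidded glass weighing bottle, 44 mm diameter, 57 mm high, loose, a bystander; origin at the centre of its underside

How it is judged:
By the outcome, as a careful person would: the job done as asked, in the order asked, and still so for the second after the job is handed in, with the robot touching nothing.
It also fails if it takes over 64 s, if anything falls off the work surface, if the arm or the gripper's body presses on something with over 40 N, if the wrist force passes 120 N, or if a joint passes its speed limit or range.

## Working session

There is one attempt and no reset: what is moved stays moved. The work goes in short steps, Python scripts to look and compute and a tool call to move; the robot and the scene stay as the last step left them, time stands still between calls to the robot, and variables do not carry over. Pictures are saved under pics/ and viewed, and the job is handed in when it is done.

Besides the shell and the picture viewer there is one more tool, called after "Request:" in YAML: its name, and indented under it one key for each argument. arm_command: Moves the arm, as the interface text tells. Its arguments: {"type":"object","properties":{"moves":{"type":"array"},"squeeze":{"type":"number"}},"required":["moves"]}

```bash
mkdir -p pics; python3 - <<'E'
from workcell import bot
import cv2,numpy as np
s=bot.observe(); print({k:np.round(v,3) for k,v in s.items()})
for n in ["scene","top"]:
    p,d=bot.grab_frame(n); cv2.imwrite(f"pics/{n}0.png",p[:,:,::-1]); np.savez(f"{n}0.npz",p=p,d=d)
    print(n,bot.camera_model(n))
    for t in ["photometer","dial","cursor","read_key_top","dial_index","peg_top","weighing_bottle_1"]:
        r=bot.spot_in(t,n); print(t,[(np.round(q["box"]).tolist(),round(q["p"],2)) for q in r[:4]])
print(bot.camera_model("wrist"),bot.observe()["clock"],bot.pinch_z)
E
```

```text
{'clock': np.float64(0.0), 'qpos': array([ 1.166,  0.522, -0.036,  1.6  ,  0.021,  1.021, -0.113]), 'qd': array([-0.   , -0.001,  0.001, -0.   ,  0.   , -0.001,  0.   ]), 'joint_efforts': array([ 0.0000e+00, -9.2712e+01,  1.9800e+00, -3.6994e+01,  1.8000e-02,
        8.0000e-03, -0.0000e+00]), 'position': array([ 0.205, -0.59 ,  0.21 ]), 'tool_rot': array([-1.571e+00,  1.000e-03, -1.236e+00]), 'force': array([ 0.156, -0.142,  0.519]), 'moment': array([ 0.013, -0.034,  0.061]), 'grip_width': np.float64(0.085)}
scene {'vfov': 57.908464545823925, 'cx': 315.99275796065876, 'cy': 233.44112331618285, 'extrinsics': array([[-0.61816413, -0.57456737,  0.5364191 , -0.01555274],
       [-0.78590343,  0.43863194, -0.4358415 ,  0.55554106],
       [ 0.01512975, -0.69099519, -0.722701  ,  0.75217533],
       [ 0.        ,  0.        ,  0.        ,  1.        ]])}
photometer []
dial [([290.0, 192.0, 340.0, 228.0], 0.59)]
cursor [([331.0, 225.0, 341.0, 230.0], 0.64)]
read_key_top []
dial_index [([288.0, 193.0, 339.0, 226.0], 0.69)]
peg_top [([290.0, 194.0, 339.0, 227.0], 0.61)]
weighing_bottle_1 [([
[... 582 characters left out ...]
230.0, 321.0, 243.0], 0.46)]
dial_index [([336.0, 172.0, 393.0, 229.0], 0.59)]
peg_top [([335.0, 173.0, 389.0, 231.0], 0.74)]
weighing_bottle_1 [([267.0, 211.0, 288.0, 234.0], 0.85), ([303.0, 262.0, 325.0, 287.0], 0.83), ([369.0, 252.0, 389.0, 274.0], 0.69)]
{'vfov': 65.70646984690485, 'cx': 317.15772040852914, 'cy': 238.81103691699425, 'mount': array([[ 9.99999931e-01, -3.21403109e-04, -1.85118825e-04,
        -1.37140574e-03],
       [ 9.56158521e-05, -2.58845896e-01,  9.65918627e-01,
        -1.63250195e-01],
       [-3.58366498e-04, -9.65918578e-01, -2.58845847e-01,
         6.49929686e-02],
       [ 0.00000000e+00,  0.00000000e+00,  0.00000000e+00,
         1.00000000e+00]])} 0.8 0.0187
```

```bash
python3 - <<'E'
import cv2
t=cv2.imread("pics/top0.png"); cv2.imwrite("pics/top0c.png",cv2.resize(t[140:300,250:420],None,fx=4.5,fy=3.7*4.5/3.7*0.8 if 0 else 3.7,interpolation=cv2.INTER_CUBIC) if 0 else cv2.resize(t[145:290,255:425],None,fx=4,fy=4,interpolation=cv2.INTER_CUBIC))
E
```

```text
(no output)
```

View pics/scene0.png

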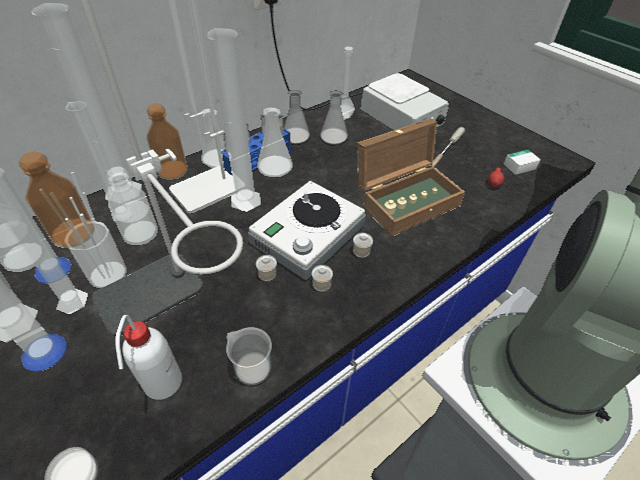

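View pics/top0.png

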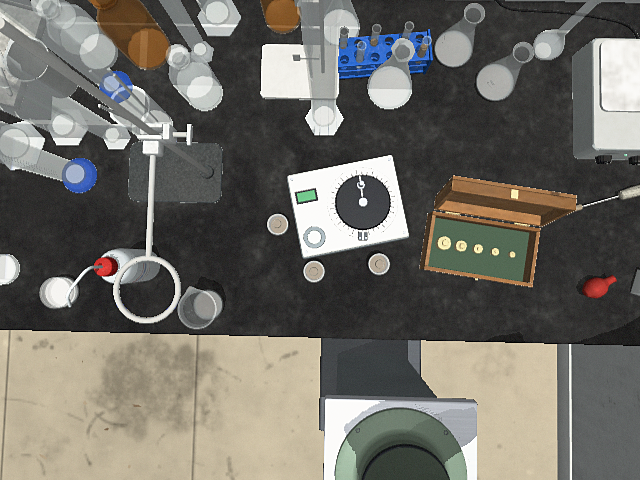

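```bash
ls pics
```

```text
scene0.png
top0.png
top0c.png
```

View pics/top0c.png

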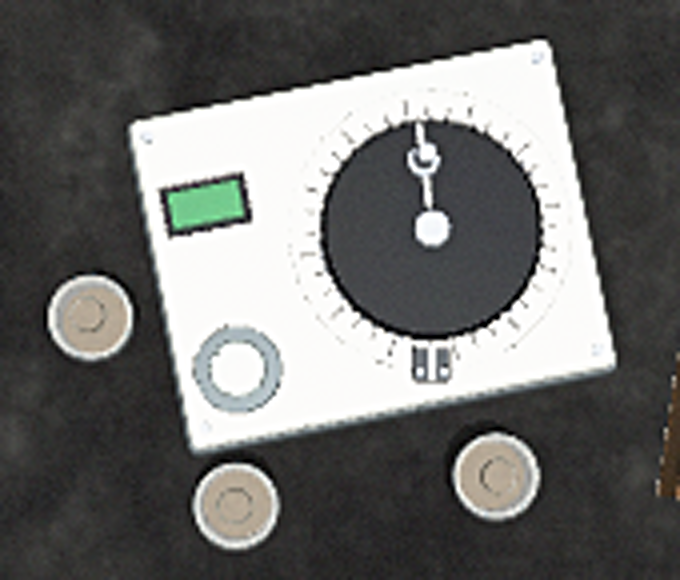

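```bash
cat > h.py <<'E'
import numpy as np,cv2
from workcell import bot
from scipy.spatial.transform import Rotation as R
def ray(n,u,v,pose=None):
    m=bot.camera_model(n); f=240/np.tan(np.radians(m["vfov"]/2))
    a,b=u-m["cx"],v-m["cy"]
    if n=="wrist":
        r=np.hypot(a,b); th=r/f; k=np.sin(th)/max(r,1e-9); d=np.array([a*k,b*k,np.cos(th)])
        P,rot=pose; T=np.eye(4); T[:3,:3]=R.from_euler("xyz",rot).as_matrix(); T[:3,3]=P; E=T@m["mount"]
    else: d=np.array([a/f,b/f,1]); E=m["extrinsics"]
    return E[:3,3],E[:3,:3]@d
def onz(n,u,v,z,pose=None):
    o,d=ray(n,u,v,pose); return o+d*(z-o[2])/d[2]
def proj(n,X,pose=None):
    m=bot.camera_model(n); f=240/np.tan(np.radians(m["vfov"]/2))
    if n=="wrist":
        P,rot=pose; T=np.eye(4); T[:3,:3]=R.from_euler("xyz",rot).as_matrix(); T[:3,3]=P; E=T@m["mount"]
    else: E=m["extrinsics"]
    c=E[:3,:3].T@(np.asarray(X)-E[:3,3])
    if n=="wrist":
        r=np.hypot(c[0],c[1]); th=np.arctan2(r,c[2]); return m["cx"]+f*th*c[0]/max(r,1e-9),m["cy"]+f*th*c[1]/max(r,1e-9)
    return m["cx"]+f*c[0]/c[2],m["cy"]+f*c[1]/c[2]
def st():
    s=bot.observe(); print({k:np.round(s[k],4).tolist() for k in ["clock","position","tool_rot","force","qpos","grip_width"]}); return s["position"],s["tool_rot"]
E
python3 - <<'E'
from h import *
c=lambda u,v:(u/4+255-.375,v/4+145-.375)
for nm,u,v,z in [("ctr",433,229,.07),("idxouter",419,122,.07),("pegtop",428,153,.096),("rider in",432,346,.068),("rider out",432,382,.068),("key",237,369,.066),("b1",90,316,.057),("b2",235,505,.057),("b3",497,476,.057),("corner",548,42,.06),("corner",613,362,.06),("corner",192,445,.06),("corner",132,124,.06)]:
    print(nm,onz("top",*c(u,v),z).round(4))
for b,z in [((315,194),.07)]: pass
d=np.load("top0.npz")["d"]
for nm,u,v in [("key",237,369),("ctr",470,260),("case",300,280)]:
    a,b=c(u,v);o,r=ray("top",a,b); print(nm,(o+r*d[int(round(b)),int(round(a))]).round(4))
# stand cyl
print(onz("top",323,120,0).round(3))
E
```

```text
ctr [0.5574 0.0933 0.07  ]
idxouter [0.6107 0.1012 0.07  ]
pegtop [0.5907 0.0983 0.096 ]
rider in [0.4994 0.0926 0.068 ]
rider out [0.4816 0.0923 0.068 ]
key [0.486  0.1889 0.066 ]
b1 [0.5115 0.2637 0.057 ]
b2 [0.4185 0.1885 0.057 ]
b3 [0.4359 0.0582 0.057 ]
corner [0.6546 0.0364 0.06  ]
corner [0.4939 0.0017 0.06  ]
corner [0.4479 0.2106 0.06  ]
corner [0.6086 0.2449 0.06  ]
key [0.4853 0.1883 0.0812]
ctr [0.5425 0.0746 0.0683]
case [0.5313 0.1586 0.0627]
[0.743 0.177 0.   ]
```

```bash
cat >> h.py <<'E'
def shift(p0,r0,p1,yaw1):
    M=R.from_euler("xyz",r0); d=M.inv().apply(np.array(p1)-np.array(p0))*100
    q=(M.inv()*R.from_euler("xyz",[-np.pi/2,0,yaw1])).as_rotvec()
    return d.round(2),q.round(3)
E
python3 - <<'E'
from h import *
W=[((.205,-.59,.21),-1.236),((.31,-.46,.28),-.75),((.40,-.28,.29),-.3),((.48,-.10,.29),0),((.53,0,.22),0)]
for (a,b),(c,d) in zip(W,W[1:]): print(shift(a,(-np.pi/2,0,b),c,d))
E
```

```text
(array([-8.83, -7.  , 14.19]), array([-0.   , -0.486,  0.   ]))
(array([-5.68, -1.  , 19.31]), array([ 0.  , -0.45,  0.  ]))
(array([ 2.32,  0.  , 19.56]), array([ 0. , -0.3,  0. ]))
(array([ 5.,  7., 10.]), array([0., 0., 0.]))
```

Request:
arm_command:
  moves:
    - {"x":-1.8,"y":-3,"z":2.8,"ry":-0.097,"gripper":-1}
    - {"x":-3.5,"y":-5,"z":5.6,"ry":-0.194,"gripper":-1}
    - {"x":-5.3,"y":-6,"z":8.5,"ry":-0.29,"gripper":-1}
    - {"x":-7,"y":-7,"z":11.3,"ry":-0.39,"gripper":-1}
    - {"x":-8.8,"y":-7,"z":14.2,"ry":-0.486,"gripper":-1}

```text
invalid input at $.moves[0]: expected keys rx, ry, rz, x, y, z, gripper
```

Request:
arm_command:
  moves:
    - {"x":-1.1,"y":-0.2,"z":3.9,"ry":-0.09,"gripper":-1}
    - {"x":-2.3,"y":-0.4,"z":7.7,"ry":-0.18,"gripper":-1}
    - {"x":-3.4,"y":-0.6,"z":11.6,"ry":-0.27,"gripper":-1}
    - {"x":-4.5,"y":-0.8,"z":15.4,"ry":-0.36,"gripper":-1}
    - {"x":-5.7,"y":-1,"z":19.3,"ry":-0.45,"gripper":-1}

```text
invalid input at $.moves[0]: expected keys rx, ry, rz, x, y, z, gripper
```

Request:
arm_command:
  moves:
    - {"x":0.5,"z":3.9,"ry":-0.06,"gripper":-1}
    - {"x":0.9,"z":7.8,"ry":-0.12,"gripper":-1}
    - {"x":1.4,"z":11.7,"ry":-0.18,"gripper":-1}
    - {"x":1.9,"z":15.6,"ry":-0.24,"gripper":-1}
    - {"x":2.3,"z":19.5,"ry":-0.3,"gripper":-1}

```text
invalid input at $.moves[0]: expected keys rx, ry, rz, x, y, z, gripper
```

Request:
arm_command:
  moves:
    - {"x":1.2,"y":1,"z":2.5,"gripper":-1}
    - {"x":2.5,"y":3,"z":5,"gripper":-1}
    - {"x":3.7,"y":5,"z":7.5,"gripper":-1}
    - {"x":5,"y":7,"z":10,"gripper":-1}
    - {"x":5,"y":7,"z":10,"gripper":-1}

```text
invalid input at $.moves[0]: expected keys rx, ry, rz, x, y, z, gripper
```

All keys are needed.

Request:
arm_command:
  moves:
    - {"x":-1.8,"y":-3,"z":2.8,"rx":0,"ry":-0.097,"rz":0,"gripper":-1}
    - {"x":-3.5,"y":-5,"z":5.6,"rx":0,"ry":-0.194,"rz":0,"gripper":-1}
    - {"x":-5.3,"y":-6,"z":8.5,"rx":0,"ry":-0.29,"rz":0,"gripper":-1}
    - {"x":-7,"y":-7,"z":11.3,"rx":0,"ry":-0.39,"rz":0,"gripper":-1}
    - {"x":-8.8,"y":-7,"z":14.2,"rx":0,"ry":-0.486,"rz":0,"gripper":-1}

```text
clock: 1.22
position: [0.3117, -0.46, 0.2822]
tool_rot: [-1.572, -0.003, -0.745]
force: [0.2, -0.2, 0.7]
grip_width: 0.0254
```

```bash
python3 -c "
from h import *
p,r=st(); print(shift(p,r,(.40,-.28,.29),-.3))"
```

```text
{'clock': 1.2167, 'position': [0.3117, -0.46, 0.2822], 'tool_rot': [-1.5716, -0.003, -0.7454], 'force': [0.1555, -0.1705, 0.6649], 'qpos': [1.0142, 0.3431, -0.1929, 1.6911, 0.0726, 1.1113, 0.0548], 'grip_width': 0.0254}
(array([-5.71, -0.81, 19.21]), array([ 0.001, -0.445,  0.003]))
```

Request:
arm_command:
  moves:
    - {"x":-1.1,"y":-0.2,"z":3.9,"rx":0,"ry":-0.09,"rz":0,"gripper":-1}
    - {"x":-2.3,"y":-0.4,"z":7.7,"rx":0,"ry":-0.18,"rz":0,"gripper":-1}
    - {"x":-3.4,"y":-0.6,"z":11.6,"rx":0,"ry":-0.27,"rz":0,"gripper":-1}
    - {"x":-4.5,"y":-0.8,"z":15.4,"rx":0,"ry":-0.36,"rz":0,"gripper":-1}
    - {"x":-5.7,"y":-1,"z":19.3,"rx":0,"ry":-0.45,"rz":0,"gripper":-1}

```text
clock: 1.63
position: [0.4009, -0.2788, 0.2905]
tool_rot: [-1.571, -0.001, -0.296]
force: [0.2, 0.0, 0.3]
grip_width: 0.0001
```

Request:
arm_command:
  moves:
    - {"x":0.5,"y":0,"z":3.9,"rx":0,"ry":-0.06,"rz":0,"gripper":-1}
    - {"x":0.9,"y":0,"z":7.8,"rx":0,"ry":-0.12,"rz":0,"gripper":-1}
    - {"x":1.4,"y":0,"z":11.7,"rx":0,"ry":-0.18,"rz":0,"gripper":-1}
    - {"x":1.9,"y":0,"z":15.6,"rx":0,"ry":-0.24,"rz":0,"gripper":-1}
    - {"x":2.3,"y":0,"z":19.5,"rx":0,"ry":-0.3,"rz":0,"gripper":-1}

```text
clock: 2.05
position: [0.4805, -0.0992, 0.2904]
tool_rot: [-1.571, -0.001, 0.003]
force: [1.9, -0.4, -0.5]
grip_width: -0.0002
```

Request:
arm_command:
  moves:
    - {"x":1.2,"y":1,"z":2.5,"rx":0,"ry":0,"rz":0,"gripper":-1}
    - {"x":2.5,"y":3,"z":5,"rx":0,"ry":0,"rz":0,"gripper":-1}
    - {"x":3.7,"y":5,"z":7.5,"rx":0,"ry":0,"rz":0,"gripper":-1}
    - {"x":5,"y":7,"z":10,"rx":0,"ry":0,"rz":0,"gripper":-1}
    - {"x":5,"y":7,"z":10,"rx":0,"ry":0,"rz":0,"gripper":-1}

```text
clock: 2.47
position: [0.5301, 0.0041, 0.217]
tool_rot: [-1.568, 0.003, 0.005]
force: [-0.2, 0.7, -1.4]
grip_width: -0.0001
```

```bash
python3 - <<'E'
from h import *
p,r=st(); print(shift(p,r,(.53,0,.22),0))
im,d=bot.grab_frame("wrist"); cv2.imwrite("pics/w1.png",im[:,:,::-1]); np.savez("w1.npz",d=d,p=p,r=r)
for t in ["dial","cursor","read_key_top","peg_top"]:
    q=bot.spot_in(t,"wrist"); print(t,[(np.round(a["box"]).tolist(),round(a["p"],2)) for a in q[:3]])
for nm,X in [("ctr",(.5574,.0933,.07)),("rider",(.49,.0925,.068)),("pegtop",(.591,.098,.096)),("key",(.486,.189,.08))]: print(nm,np.round(proj("wrist",X,(p,r)),1))
E
```

```text
{'clock': 2.4667, 'position': [0.5301, 0.0041, 0.217], 'tool_rot': [-1.5682, 0.003, 0.0052], 'force': [-0.2165, 0.6893, -1.3564], 'qpos': [0.3065, 0.4097, -0.56, 1.8183, 0.2524, 0.9881, -0.3517], 'grip_width': -0.0001}
(array([-0.01, -0.3 , -0.41]), array([-0.003,  0.005, -0.003]))
dial [([288.0, 49.0, 414.0, 182.0], 0.61)]
cursor [([261.0, 106.0, 282.0, 130.0], 0.7)]
read_key_top [([247.0, 0.0, 281.0, 23.0], 0.64)]
peg_top [([282.0, 50.0, 414.0, 176.0], 0.93)]
ctr [352.4 115.4]
rider [271.1 116.4]
pegtop [399.  108.7]
key [265.8   3.8]
```

View pics/w1.png

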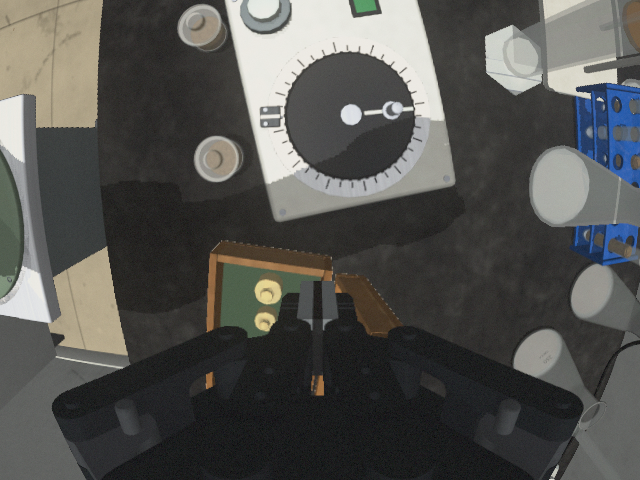

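```bash
python3 - <<'E'
import cv2
i=cv2.imread("pics/w1.png")
cv2.imwrite("pics/w1c.png",cv2.resize(i[40:190,250:430],None,fx=4,fy=4,interpolation=cv2.INTER_CUBIC))
cv2.imwrite("pics/w1f.png",cv2.resize(i[240:400,240:400],None,fx=3.5,fy=3.5,interpolation=cv2.INTER_CUBIC)+40)
E
```

```text
(no output)
```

View pics/w1c.png

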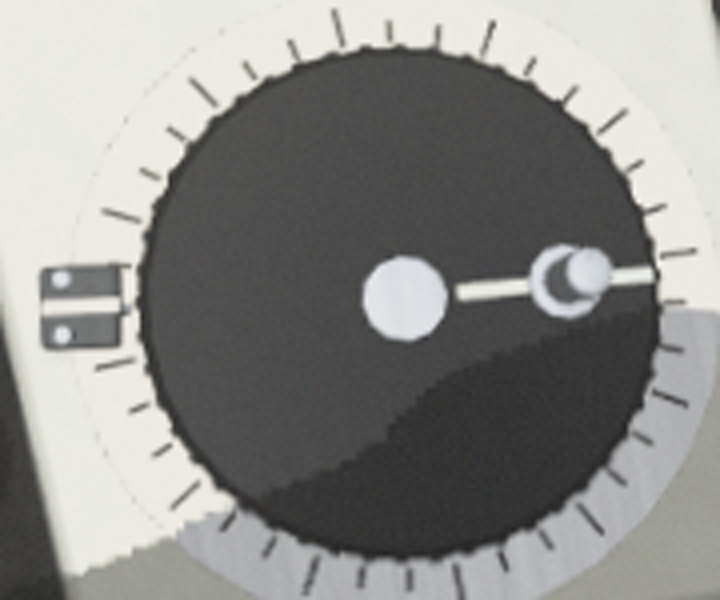

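View pics/w1f.png

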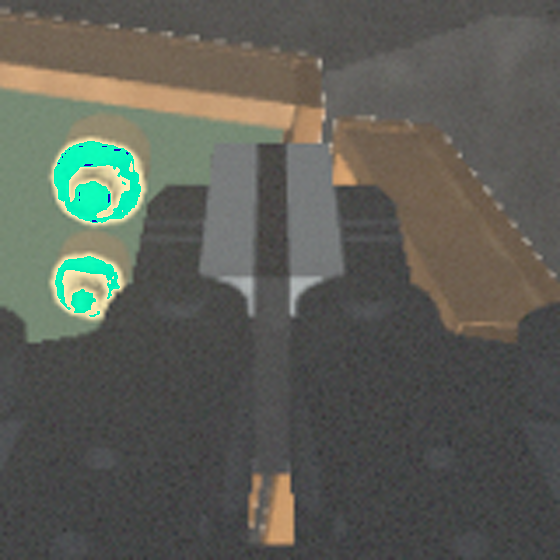

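```bash
python3 - <<'E'
from h import *
z=np.load("w1.npz"); pose=(z["p"],z["r"])
c=lambda u,v:(u/4+250-.375,v/4+40-.375)
g=lambda u,v,h:onz("wrist",*c(u,v),h,pose)
# fit circle on dial rim
im=cv2.imread("pics/w1c.png")
for nm,a in dict(L=(146,298,.07),Rr=(658,298,.07),T=(400,50,.07),B=(400,556,.07),idx=(654,274,.07),idxin=(460,292,.07),peg=(590,272,.096),ri=(120,303,.068),ro=(44,306,.068),cap=(405,298,.07)).items(): print(nm,g(*a).round(4))
E
```

```text
L [0.5028 0.0941 0.07  ]
Rr [0.6098 0.0967 0.07  ]
T [0.5549 0.1477 0.07  ]
B [0.5558 0.0402 0.07  ]
idx [0.6088 0.1018 0.07  ]
idxin [0.5676 0.096  0.07  ]
peg [0.5895 0.0988 0.096 ]
ri [0.4972 0.0932 0.068 ]
ro [0.4812 0.093  0.068 ]
cap [0.5561 0.0944 0.07  ]
```

```bash
python3 - <<'E'
from h import *
p,r=st(); print(shift(p,r,(.5835,.0737,.13),0),shift(p,r,(.5835,.0737,.08),0))
C=np.array([.5562,.094])
ph=np.radians(-36.6+5*np.arange(0,41)); P=C+.034*np.c_[np.cos(ph),np.sin(ph)]
for k in range(0,40,5):
    print(k,((P[k+1:k+6]-P[k])*100).round(2).tolist(),P[k+5].round(4),np.degrees(ph[k+5]).round(1))
E
```

```text
{'clock': 2.7167, 'position': [0.5301, -0.0021, 0.2208], 'tool_rot': [-1.5714, -0.0009, -0.0015], 'force': [0.6618, -0.3716, 0.5677], 'qpos': [0.3147, 0.4023, -0.5568, 1.8175, 0.2508, 0.9914, -0.3462], 'grip_width': 0.0001}
(array([5.32, 9.08, 7.59]), array([ 0.001, -0.001,  0.001])) (array([ 5.32, 14.08,  7.59]), array([ 0.001, -0.001,  0.001]))
0 [[0.17, 0.25], [0.31, 0.5], [0.43, 0.78], [0.53, 1.06], [0.6, 1.34]] [0.5895 0.0872] -11.6
5 [[0.05, 0.29], [0.07, 0.59], [0.06, 0.89], [0.03, 1.18], [-0.02, 1.47]] [0.5893 0.1019] 13.4
10 [[-0.08, 0.29], [-0.19, 0.56], [-0.32, 0.83], [-0.47, 1.08], [-0.64, 1.32]] [0.5828 0.1151] 38.4
15 [[-0.19, 0.22], [-0.41, 0.43], [-0.64, 0.62], [-0.88, 0.78], [-1.14, 0.93]] [0.5714 0.1244] 63.4
20 [[-0.27, 0.12], [-0.55, 0.22], [-0.84, 0.29], [-1.13, 0.34], [-1.43, 0.36]] [0.5571 0.128 ] 88.4
25 [[-0.3, -0.0], [-0.59, -0.04], [-0.88, -0.09], [-1.17, -0.17], [-1.45, -0.28]] [0.5427 0.1252] 113.4
30 [[-0.27, -0.13], [-0.52, -0.28], [-0.76, -0.46], [-0.99, -0.65], [-1.19, -0.86]] [0.5308 0.1166] 138.4
35 [[-0.19, -0.23], [-0.35, -0.48], [-0.5, -0.73], [-0.62, -1.01], [-0.72, -1.29]] [0.5236 0.1037] 163.4
```

Request:
arm_command:
  moves:
    - {"x":1.8,"y":3,"z":2.5,"rx":0,"ry":0,"rz":0,"gripper":-1}
    - {"x":3.6,"y":6,"z":5,"rx":0,"ry":0,"rz":0,"gripper":-1}
    - {"x":5.3,"y":9,"z":7.6,"rx":0,"ry":0,"rz":0,"gripper":-1}
    - {"x":5.3,"y":12,"z":7.6,"rx":0,"ry":0,"rz":0,"gripper":-1}
    - {"x":5.3,"y":14,"z":7.6,"rx":0,"ry":0,"rz":0,"gripper":-1}

```text
clock: 3.13
position: [0.5829, 0.0758, 0.0778]
tool_rot: [-1.57, 0.001, 0.001]
force: [-0.9, -0.3, 0.3]
grip_width: -0.0
```

```bash
python3 - <<'E'
from h import *
p,r=st()
im,d=bot.grab_frame("wrist"); cv2.imwrite("pics/w2.png",im[:,:,::-1])
st()
E
```

```text
{'clock': 3.1333, 'position': [0.5829, 0.0758, 0.0778], 'tool_rot': [-1.5703, 0.001, 0.0009], 'force': [-0.9306, -0.2952, 0.3079], 'qpos': [0.1003, 0.6706, -0.4769, 1.7875, 0.4143, 0.7852, -0.5851], 'grip_width': -0.0}
{'clock': 3.1833, 'position': [0.5811, 0.0743, 0.0752], 'tool_rot': [-1.5716, 0.0049, -0.0001], 'force': [-3.1586, -0.2366, -5.024], 'qpos': [0.1009, 0.6736, -0.475, 1.7903, 0.4152, 0.7835, -0.5855], 'grip_width': -0.0}
```

View pics/w2.png

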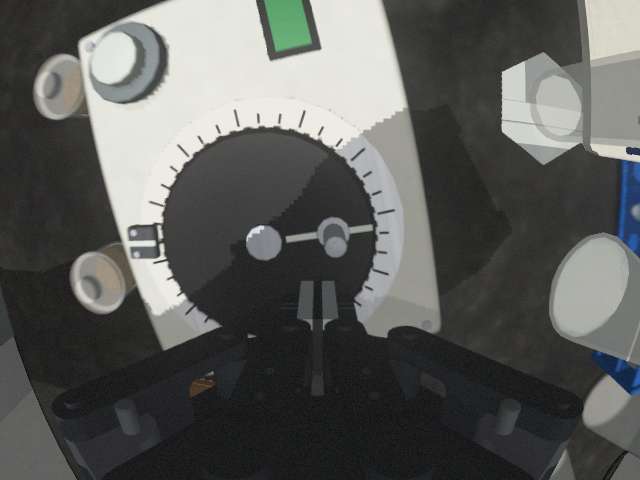

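Request:
arm_command:
  moves:
    - {"x":0.2,"y":0,"z":0.2,"rx":0,"ry":0,"rz":0,"gripper":-1}
    - {"x":0.3,"y":0,"z":0.5,"rx":0,"ry":0,"rz":0,"gripper":-1}
    - {"x":0.4,"y":0,"z":0.8,"rx":0,"ry":0,"rz":0,"gripper":-1}
    - {"x":0.5,"y":0,"z":1.1,"rx":0,"ry":0,"rz":0,"gripper":-1}
    - {"x":0.6,"y":0,"z":1.3,"rx":0,"ry":0,"rz":0,"gripper":-1}

```text
clock: 3.6
position: [0.5898, 0.0883, 0.0815]
tool_rot: [-1.57, -0.002, -0.0]
force: [-0.7, -0.5, -0.7]
grip_width: 0.0
```

Request:
arm_command:
  moves:
    - {"x":0.05,"y":0,"z":0.3,"rx":0,"ry":0,"rz":0,"gripper":-1}
    - {"x":0.07,"y":0,"z":0.6,"rx":0,"ry":0,"rz":0,"gripper":-1}
    - {"x":0.06,"y":0,"z":0.9,"rx":0,"ry":0,"rz":0,"gripper":-1}
    - {"x":0.03,"y":0,"z":1.2,"rx":0,"ry":0,"rz":0,"gripper":-1}
    - {"x":-0.02,"y":0,"z":1.5,"rx":0,"ry":0,"rz":0,"gripper":-1}

```text
clock: 4.02
position: [0.5887, 0.1034, 0.0801]
tool_rot: [-1.571, 0.0, 0.0]
force: [-0.5, -0.3, -0.0]
grip_width: -0.0001
```

```bash
python3 - <<'E'
from h import *
p,r=st()
im,d=bot.grab_frame("wrist"); cv2.imwrite("pics/w3.png",im[:,:,::-1])
st()
E
```

```text
{'clock': 4.0167, 'position': [0.5887, 0.1034, 0.0801], 'tool_rot': [-1.5707, 0.0001, 0.0], 'force': [-0.5348, -0.253, -0.0487], 'qpos': [0.0533, 0.6796, -0.4763, 1.76, 0.4122, 0.8026, -0.6233], 'grip_width': -0.0001}
{'clock': 4.0667, 'position': [0.5886, 0.1041, 0.0801], 'tool_rot': [-1.5704, 0.0001, 0.0007], 'force': [-0.477, 0.993, 0.0371], 'qpos': [0.0525, 0.6796, -0.4768, 1.7601, 0.4121, 0.8025, -0.6237], 'grip_width': -0.0001}
```

View pics/w3.png

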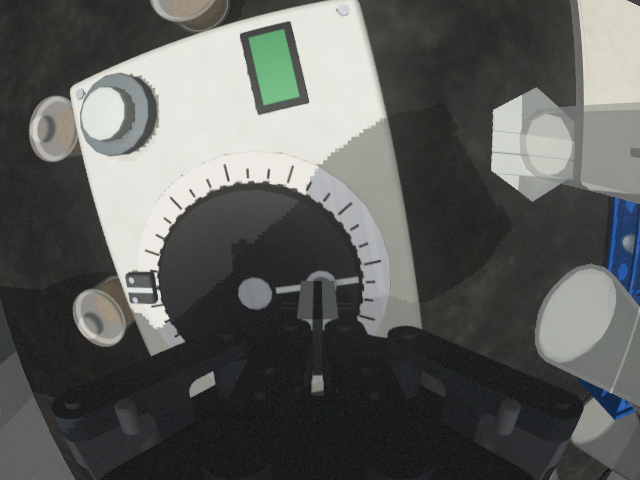

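```bash
python3 - <<'E'
from h import *
pose=((.5887,.1034,.0801),(-1.5707,.0001,0))
for nm,u,v,h in [("cap",255,293,.07),("in",276,292,.07),("out",358,282,.07),("pegfoot",321,276,.07),("rider",128,289,.068),("rider",157,288,.068)]: print(nm,onz("wrist",u,v,h,pose).round(4))
for X in [(.5887,.1034,.0801),(.5562,.094,.07),(.5898,.099,.096),(.5898,.099,.07)]: print(np.round(proj("wrist",X,pose),1))
i=cv2.imread("pics/w3.png");cv2.imwrite("pics/w3c.png",cv2.resize(i[230:350,230:390],None,fx=5,fy=5,interpolation=cv2.INTER_CUBIC)+40)
E
```

```text
cap [0.5561 0.0948 0.07  ]
in [0.567  0.0955 0.07  ]
out [0.6084 0.101  0.07  ]
pegfoot [0.5898 0.1043 0.07  ]
rider [0.4816 0.0938 0.068 ]
rider [0.5006 0.0952 0.068 ]
[318.8 285.3]
[255.2 294.4]
[321.5 308.2]
[320.9 285.9]
```

View pics/w3c.png

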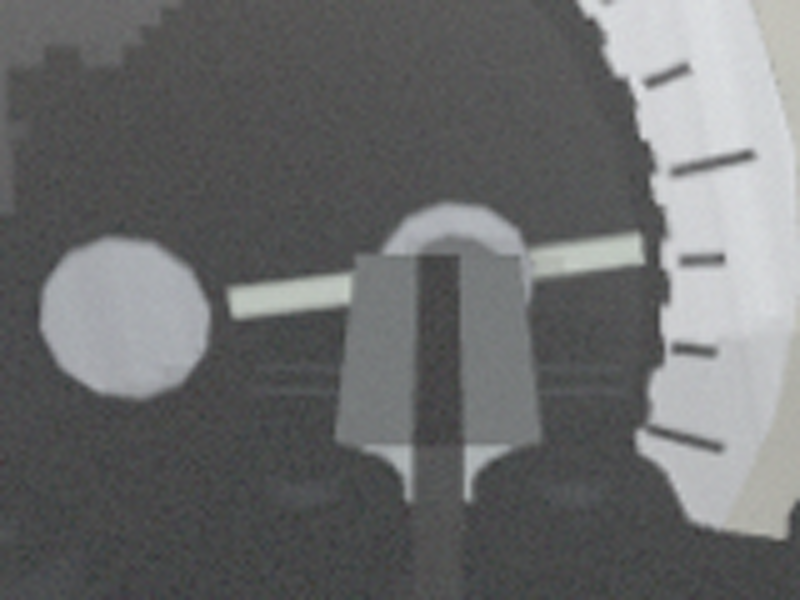

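```bash
python3 - <<'E'
from h import *
p,r=st()
im,d=bot.grab_frame("wrist"); np.savez("w4.npz",d=d,im=im,p=p,r=r)
m=bot.camera_model("wrist")
for v in range(262,345,4):
    row=[]
    for u in (308,318,328):
        o,q=ray("wrist",u,v,(p,r)); 
        # depth along optical axis
        E=R.from_euler("xyz",r).as_matrix()@m["mount"][:3,:3]; ax=E[:,2]
        X=o+q*d[v,u]/np.dot(q,ax); row.append(X.round(4).tolist())
    print(v,row)
s=bot.grab_frame("scene")[0]; cv2.imwrite("pics/s4c.png",cv2.resize(s[130:300,220:420],None,fx=4,fy=3.5,interpolation=cv2.INTER_CUBIC)[:,:,::-1])
E
```

```text
{'clock': 4.0667, 'position': [0.5886, 0.1041, 0.0801], 'tool_rot': [-1.5704, 0.0001, 0.0007], 'force': [-0.477, 0.993, 0.0371], 'qpos': [0.0525, 0.6796, -0.4768, 1.7601, 0.4121, 0.8025, -0.6237], 'grip_width': -0.0001}
262 [[0.5833, 0.1122, 0.0695], [0.5882, 0.1122, 0.0693], [0.5931, 0.1123, 0.0697]]
266 [[0.5832, 0.11, 0.0691], [0.5882, 0.1104, 0.0704], [0.5932, 0.1099, 0.0689]]
270 [[0.5832, 0.108, 0.0694], [0.5882, 0.1081, 0.0697], [0.5932, 0.108, 0.0694]]
274 [[0.5832, 0.1057, 0.069], [0.5882, 0.1061, 0.07], [0.5932, 0.1062, 0.0703]]
278 [[0.5833, 0.1044, 0.0712], [0.5882, 0.1046, 0.0716], [0.5932, 0.1045, 0.0714]]
282 [[0.5842, 0.116, 0.1058], [0.5881, 0.1163, 0.1067], [0.5921, 0.1164, 0.1068]]
286 [[0.5843, 0.1163, 0.1108], [0.5881, 0.1164, 0.111], [0.592, 0.1164, 0.1109]]
290 [[0.5844, 0.116, 0.114], [0.5881, 0.1163, 0.1148], [0.5919, 0.1161, 0.1143]]
294 [[0.5845, 0.1161, 0.118], [0.5881, 0.1162, 0.1184], [0.5918, 0.116, 0.1178]]
298 [[0.5846, 0.1164, 0.1223], [0.5881, 0.1163, 0.1222], [0.5917, 0.1161, 0.1216]]
302 [[0.5847, 0.1168, 0.1266], [0.5881, 0.1162, 0.1253], [0.5916, 0.1164, 0.1257]]
306 [[0.5847, 0.1165, 0.1291], [0.5881, 0.1166, 0.1293], [0.5915, 0.1163, 0.1287]]
310 [[0.5848, 0.1165, 0.1324], [0.5881, 0.116, 0.1312], [0.5914, 0.1163, 0.1319]]
314 [[0.5848, 0.116, 0.1344], [0.5881, 0.1167, 0.1357], [0.5913, 0.1165, 0.1353]]
318 [[0.5849, 0.1165, 0.1382], [0.5881, 0.1165, 0.1382], [0.5913, 0.1163, 0.1377]]
322 [[0.585, 0.1174, 0.1425], [0.5881, 0.1153, 0.1387], [0.5911, 0.1176, 0.1429]]
326 [[0.5851, 0.117, 0.1443], [0.5881, 0.1135, 0.1379], [0.5911, 0.1173, 0.1449]]
330 [[0.5851, 0.1171, 0.1471], [0.5881, 0.1124, 0.1386], [0.591, 0.1172, 0.1472]]
334 [[0.5852, 0.1173, 0.1499], [0.5881, 0.1103, 0.1376], [0.5909, 0.1174, 0.1501]]
338 [[0.5853, 0.1175, 0.1524], [0.5881, 0.1099, 0.1394], [0.5909, 0.1175, 0.1526]]
342 [[0.5852, 0.1156, 0.1516], [0.5881, 0.1075, 0.1379], [0.5908, 0.117, 0.1539]]
```

View pics/s4c.png

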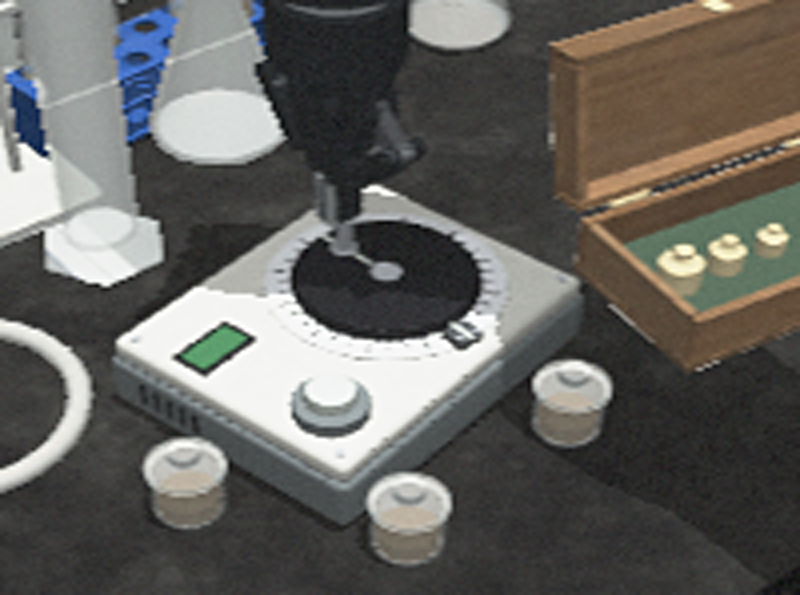

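Request:
arm_command:
  moves:
    - {"x":-0.2,"y":0,"z":-1,"rx":0,"ry":0,"rz":0,"gripper":-1}
    - {"x":-0.4,"y":0,"z":-2,"rx":0,"ry":0,"rz":0,"gripper":-1}
    - {"x":-0.6,"y":0,"z":-3,"rx":0,"ry":0,"rz":0,"gripper":-1}
    - {"x":-0.6,"y":0.5,"z":-3,"rx":0,"ry":0,"rz":0,"gripper":-1}
    - {"x":-0.6,"y":1.0,"z":-3,"rx":0,"ry":0,"rz":0,"gripper":-1}

```text
clock: 4.58
position: [0.5829, 0.0717, 0.0699]
tool_rot: [-1.571, -0.0, -0.002]
force: [0.2, -0.0, 0.3]
grip_width: 0.0003
```

Request:
arm_command:
  moves:
    - {"x":0,"y":0.3,"z":0,"rx":0,"ry":0,"rz":0,"gripper":-1}
    - {"x":0,"y":0.6,"z":0,"rx":0,"ry":0,"rz":0,"gripper":-1}
    - {"x":0,"y":0.8,"z":0,"rx":0,"ry":0,"rz":0,"gripper":-1}
    - {"x":0,"y":0.8,"z":0,"rx":0,"ry":0,"rz":0,"gripper":-1}

```text
clock: 4.92
position: [0.5826, 0.0734, 0.0615]
tool_rot: [-1.571, 0.001, 0.001]
force: [-0.7, -0.0, 0.6]
grip_width: -0.0002
```

```bash
cat >> h.py <<'E'
def wcloud(d,p,r,u,v):
    m=bot.camera_model("wrist"); o,q=ray("wrist",u,v,(p,r)); ax=R.from_euler("xyz",r).as_matrix()@m["mount"][:3,2]
    return o+q*d[v,u]/np.dot(q,ax)
E
python3 - <<'E'
from h import *
p,r=st()
im,d=bot.grab_frame("wrist"); cv2.imwrite("pics/w5.png",im[:,:,::-1])
for v in range(266,300,2): print(v,[wcloud(d,p,r,u,v).round(4).tolist() for u in (308,328)])
E
```

```text
{'clock': 4.9167, 'position': [0.5826, 0.0734, 0.0615], 'tool_rot': [-1.5707, 0.0007, 0.0005], 'force': [-0.7453, -0.0142, 0.6297], 'qpos': [0.0955, 0.6925, -0.4646, 1.7972, 0.4304, 0.7545, -0.5952], 'grip_width': -0.0002}
266 [[0.5777, 0.0856, 0.0687], [0.5866, 0.0858, 0.0694]]
268 [[0.5778, 0.0853, 0.0704], [0.5865, 0.0854, 0.0708]]
270 [[0.5777, 0.0841, 0.0699], [0.5866, 0.084, 0.0695]]
272 [[0.5777, 0.083, 0.0694], [0.5866, 0.0829, 0.069]]
274 [[0.5777, 0.0822, 0.0699], [0.5866, 0.0823, 0.0701]]
276 [[0.5777, 0.0811, 0.0693], [0.5866, 0.0811, 0.0694]]
278 [[0.5777, 0.08, 0.069], [0.5866, 0.0802, 0.0694]]
280 [[0.5777, 0.079, 0.0689], [0.5867, 0.0791, 0.0692]]
282 [[0.5782, 0.0858, 0.0884], [0.5861, 0.0857, 0.0883]]
284 [[0.5783, 0.0859, 0.091], [0.586, 0.0855, 0.0899]]
286 [[0.5783, 0.0856, 0.0921], [0.586, 0.0855, 0.0919]]
288 [[0.5783, 0.0857, 0.0944], [0.5859, 0.0856, 0.0942]]
290 [[0.5784, 0.0852, 0.0953], [0.5859, 0.0857, 0.0963]]
292 [[0.5785, 0.0862, 0.0994], [0.5858, 0.0857, 0.0982]]
294 [[0.5785, 0.0855, 0.0997], [0.5858, 0.0855, 0.0996]]
296 [[0.5785, 0.0858, 0.1021], [0.5857, 0.0854, 0.1013]]
298 [[0.5786, 0.0855, 0.1032], [0.5857, 0.0851, 0.1024]]
```

View pics/w5.png

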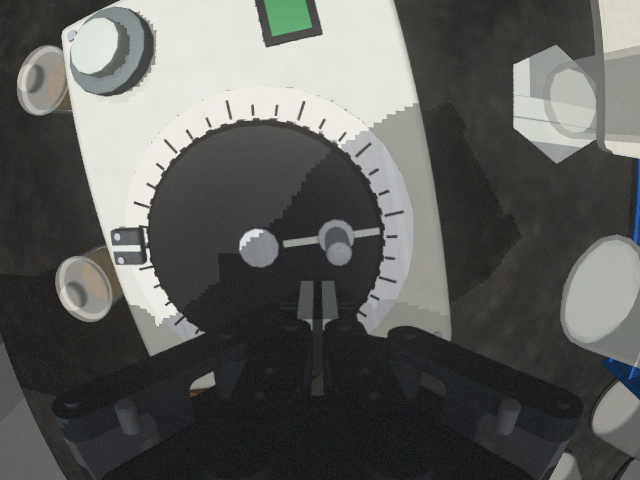

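Request:
arm_command:
  moves:
    - {"x":0,"y":0.4,"z":0,"rx":0,"ry":0,"rz":0,"gripper":-1}
    - {"x":0,"y":0.8,"z":0,"rx":0,"ry":0,"rz":0,"gripper":-1}
    - {"x":0.2,"y":0.8,"z":0.2,"rx":0,"ry":0,"rz":0,"gripper":-1}
    - {"x":0.3,"y":0.8,"z":0.5,"rx":0,"ry":0,"rz":0,"gripper":-1}
    - {"x":0.4,"y":0.8,"z":0.8,"rx":0,"ry":0,"rz":0,"gripper":-1}

```text
clock: 5.38
position: [0.587, 0.0814, 0.0541]
tool_rot: [-1.571, -0.0, -0.0]
force: [-0.2, 0.0, 0.3]
grip_width: -0.0003
```

Request:
arm_command:
  moves:
    - {"x":0.1,"y":0,"z":0.3,"rx":0,"ry":0,"rz":0,"gripper":-1}
    - {"x":0.2,"y":0,"z":0.6,"rx":0,"ry":0,"rz":0,"gripper":-1}
    - {"x":0.2,"y":0,"z":0.9,"rx":0,"ry":0,"rz":0,"gripper":-1}
    - {"x":0.2,"y":0,"z":1.2,"rx":0,"ry":0,"rz":0,"gripper":-1}

```text
clock: 5.72
position: [0.5886, 0.093, 0.054]
tool_rot: [-1.571, 0.001, -0.0]
force: [-2.6, -4.4, 0.8]
grip_width: 0.0002
```

```bash
python3 - <<'E'
from h import *
p,r=st()
im,d=bot.grab_frame("wrist"); cv2.imwrite("pics/w6.png",im[:,:,::-1])
for v in range(276,290,2): print(v,[wcloud(d,p,r,u,v).round(4).tolist() for u in (308,328)])
E
```

```text
{'clock': 5.7167, 'position': [0.5886, 0.093, 0.054], 'tool_rot': [-1.5714, 0.0006, -0.0001], 'force': [-2.6335, -4.4174, 0.8486], 'qpos': [0.0571, 0.7135, -0.4573, 1.7768, 0.4363, 0.754, -0.6271], 'grip_width': 0.0002}
276 [[0.5846, 0.1135, 0.0957], [0.5924, 0.1034, 0.0691]]
278 [[0.5846, 0.1126, 0.0952], [0.5924, 0.1027, 0.0697]]
280 [[0.5846, 0.1122, 0.0964], [0.5924, 0.1016, 0.0692]]
282 [[0.5846, 0.1109, 0.0949], [0.5921, 0.105, 0.0799]]
284 [[0.5846, 0.11, 0.0945], [0.592, 0.1052, 0.0828]]
286 [[0.5846, 0.1095, 0.0951], [0.592, 0.1052, 0.0846]]
288 [[0.5846, 0.109, 0.0959], [0.5919, 0.1055, 0.0874]]
```

View pics/w6.png

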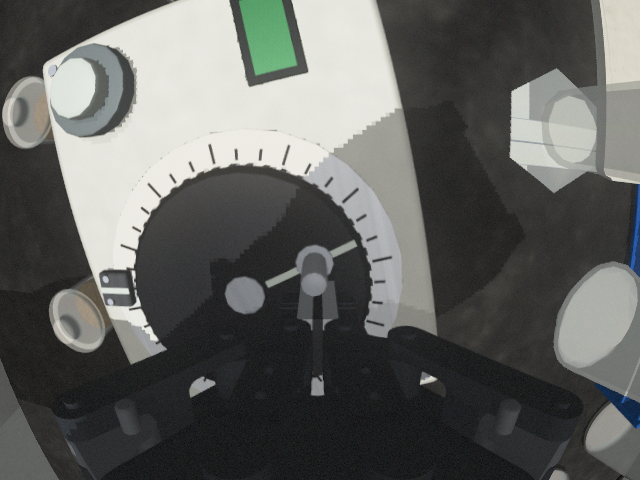

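```bash
python3 - <<'E'
import numpy as np
C=np.array([.5562,.094]); ph=np.radians(0+5*np.arange(0,31)); P=C+.034*np.c_[np.cos(ph),np.sin(ph)]
print((P[0]-np.array([.5889,.094]))*100)
for k in range(0,30,5): print(k,((P[k+1:k+6]-P[k])*100).round(1).tolist(),P[k+5].round(4),np.degrees(ph[k+5]).round(1))
E
```

```text
[0.13 0.  ]
0 [[-0.0, 0.3], [-0.1, 0.6], [-0.1, 0.9], [-0.2, 1.2], [-0.3, 1.4]] [0.587  0.1084] 25.0
5 [[-0.1, 0.3], [-0.3, 0.5], [-0.5, 0.7], [-0.7, 1.0], [-0.9, 1.2]] [0.5781 0.12  ] 50.0
10 [[-0.2, 0.2], [-0.5, 0.3], [-0.7, 0.5], [-1.0, 0.6], [-1.3, 0.7]] [0.565  0.1268] 75.0
15 [[-0.3, 0.1], [-0.6, 0.1], [-0.9, 0.1], [-1.2, 0.1], [-1.5, 0.1]] [0.5503 0.1275] 100.0
20 [[-0.3, -0.1], [-0.6, -0.2], [-0.8, -0.3], [-1.1, -0.4], [-1.4, -0.6]] [0.5367 0.1219] 125.0
25 [[-0.2, -0.2], [-0.5, -0.4], [-0.7, -0.6], [-0.8, -0.8], [-1.0, -1.1]] [0.5268 0.111 ] 150.0
```

Request:
arm_command:
  moves:
    - {"x":0,"y":0,"z":0.3,"rx":0,"ry":0,"rz":0,"gripper":-1}
    - {"x":0,"y":0,"z":0.6,"rx":0,"ry":0,"rz":0,"gripper":-1}
    - {"x":0,"y":0,"z":0.9,"rx":0,"ry":0,"rz":0,"gripper":-1}
    - {"x":-0.1,"y":0,"z":1.2,"rx":0,"ry":0,"rz":0,"gripper":-1}
    - {"x":-0.2,"y":0,"z":1.4,"rx":0,"ry":0,"rz":0,"gripper":-1}

```text
clock: 6.18
position: [0.5871, 0.1073, 0.0542]
tool_rot: [-1.571, -0.001, -0.0]
force: [0.6, -1.9, 0.8]
grip_width: -0.0001
```

Request:
arm_command:
  moves:
    - {"x":-0.1,"y":0,"z":0.3,"rx":0,"ry":0,"rz":0,"gripper":-1}
    - {"x":-0.3,"y":0,"z":0.5,"rx":0,"ry":0,"rz":0,"gripper":-1}
    - {"x":-0.5,"y":0,"z":0.7,"rx":0,"ry":0,"rz":0,"gripper":-1}
    - {"x":-0.7,"y":0,"z":1.0,"rx":0,"ry":0,"rz":0,"gripper":-1}
    - {"x":-0.9,"y":0,"z":1.2,"rx":0,"ry":0,"rz":0,"gripper":-1}

```text
clock: 6.6
position: [0.577, 0.1155, 0.0539]
tool_rot: [-1.576, 0.002, -0.002]
force: [-4.1, -26.4, 8.9]
grip_width: -0.0002
```

```bash
python3 - <<'E'
from h import *
p,r=st()
im,d=bot.grab_frame("wrist"); cv2.imwrite("pics/w7.png",im[:,:,::-1])
E
```

```text
{'clock': 6.6, 'position': [0.577, 0.1155, 0.0539], 'tool_rot': [-1.5759, 0.002, -0.0018], 'force': [-4.1466, -26.404, 8.9447], 'qpos': [0.0124, 0.705, -0.4537, 1.795, 0.4379, 0.7467, -0.677], 'grip_width': -0.0002}
```

View pics/w7.png

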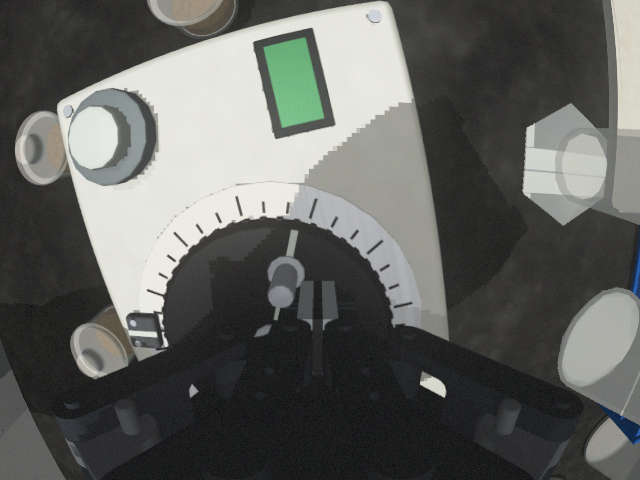

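Request:
arm_command:
  moves:
    - {"x":0.1,"y":0,"z":-0.6,"rx":0,"ry":0,"rz":0,"gripper":-1}
    - {"x":0.3,"y":-0.3,"z":-0.8,"rx":0,"ry":0,"rz":0,"gripper":-1}
    - {"x":0.5,"y":-0.5,"z":-0.8,"rx":0,"ry":0,"rz":0,"gripper":-1}
    - {"x":0.6,"y":-0.5,"z":-0.3,"rx":0,"ry":0,"rz":0,"gripper":-1}
    - {"x":0.6,"y":-0.5,"z":0.3,"rx":0,"ry":0,"rz":0,"gripper":-1}

```text
clock: 7.07
position: [0.5843, 0.1229, 0.0594]
tool_rot: [-1.57, -0.001, -0.0]
force: [-0.3, -0.0, 0.5]
grip_width: -0.0004
```

```bash
python3 - <<'E'
from h import *
p,r=st()
im,d=bot.grab_frame("wrist"); cv2.imwrite("pics/w8.png",im[:,:,::-1])
cv2.imwrite("pics/w8c.png",cv2.resize(im[200:380,220:420,::-1],None,fx=4,fy=3.3,interpolation=cv2.INTER_CUBIC)+40)
for nm,u,v in [("kn",290,315),("kn",290,300),("kn",300,300),("kn",290,294),("pad",308,300)]: print(nm,wcloud(d,p,r,u,v).round(4))
st()
E
```

```text
{'clock': 7.0667, 'position': [0.5843, 0.1229, 0.0594], 'tool_rot': [-1.5701, -0.0007, -0.0004], 'force': [-0.2941, -0.0353, 0.4572], 'qpos': [0.0094, 0.7067, -0.4607, 1.7727, 0.4304, 0.7626, -0.6721], 'grip_width': -0.0004}
kn [0.5741 0.1312 0.1074]
kn [0.5733 0.1317 0.0957]
kn [0.5775 0.1353 0.1037]
kn [0.5728 0.1309 0.0884]
pad [0.5803 0.135  0.103 ]
{'clock': 7.1167, 'position': [0.5839, 0.1247, 0.0593], 'tool_rot': [-1.5691, -0.0004, 0.0013], 'force': [-0.4094, 1.8921, -0.6635], 'qpos': [0.0074, 0.707, -0.4617, 1.7727, 0.4301, 0.7624, -0.6731], 'grip_width': -0.0002}
```

View pics/w8c.png

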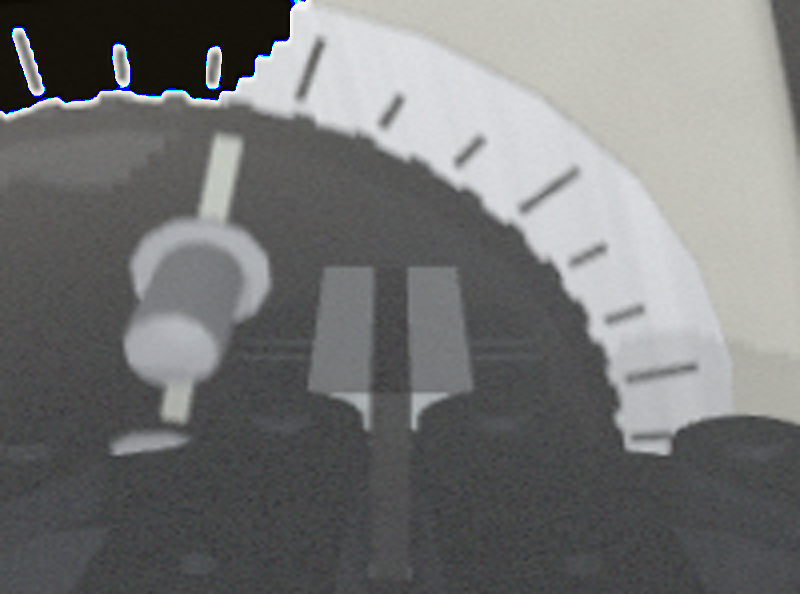

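```bash
python3 - <<'E'
import numpy as np
C=np.array([.5562,.094]); T=np.arange(80,176,4.)
ox=np.interp(T,[78,90,105,120,135,150,165,172],[19.5,19.5,19.5,19.5,18,14,10,8])/1e3
oy=np.interp(T,[78,90,105,120,135,150,165,172],[-2.5,2,7,11,14.5,16,16,16])/1e3
P=C+.034*np.c_[np.cos(np.radians(T)),np.sin(np.radians(T))]+np.c_[ox,oy]
cur=np.array([.5838,.1228])
for k in range(0,24,5):
    print(T[k:k+5],((P[k:k+5]-cur)*100).round(1).tolist()); cur=cur+((P[k:k+5]-cur)[-1]*100).round(1)/100; print(cur.round(4))
E
```

```text
[80. 84. 88. 92. 96.] [[-0.2, 0.3], [-0.5, 0.5], [-0.7, 0.6], [-0.9, 0.8], [-1.2, 0.9]]
[0.5718 0.1318]
[100. 104. 108. 112. 116.] [[-0.2, 0.1], [-0.4, 0.2], [-0.7, 0.2], [-0.9, 0.3], [-1.1, 0.3]]
[0.5608 0.1348]
[120. 124. 128. 132. 136.] [[-0.2, -0.0], [-0.5, -0.1], [-0.7, -0.1], [-0.9, -0.2], [-1.1, -0.3]]
[0.5498 0.1318]
[140. 144. 148. 152. 156.] [[-0.3, -0.1], [-0.6, -0.2], [-0.8, -0.4], [-1.0, -0.6], [-1.2, -0.8]]
[0.5378 0.1238]
[160. 164. 168. 172.] [[-0.2, -0.2], [-0.4, -0.4], [-0.6, -0.7], [-0.7, -0.9]]
[0.5308 0.1148]
```

Request:
arm_command:
  moves:
    - {"x":-0.2,"y":0,"z":0.2,"rx":0,"ry":0,"rz":0,"gripper":-1}
    - {"x":-0.5,"y":0,"z":0.4,"rx":0,"ry":0,"rz":0,"gripper":-1}
    - {"x":-0.7,"y":0,"z":0.5,"rx":0,"ry":0,"rz":0,"gripper":-1}
    - {"x":-0.9,"y":0,"z":0.7,"rx":0,"ry":0,"rz":0,"gripper":-1}
    - {"x":-1.2,"y":0,"z":0.8,"rx":0,"ry":0,"rz":0,"gripper":-1}

```text
clock: 7.53
position: [0.5717, 0.1301, 0.0591]
tool_rot: [-1.571, -0.0, -0.0]
force: [2.5, -0.8, -0.4]
grip_width: -0.0002
```

Request:
arm_command:
  moves:
    - {"x":-0.2,"y":0,"z":0.1,"rx":0,"ry":0,"rz":0,"gripper":-1}
    - {"x":-0.4,"y":0,"z":0.2,"rx":0,"ry":0,"rz":0,"gripper":-1}
    - {"x":-0.7,"y":0,"z":0.2,"rx":0,"ry":0,"rz":0,"gripper":-1}
    - {"x":-0.9,"y":0,"z":0.3,"rx":0,"ry":0,"rz":0,"gripper":-1}
    - {"x":-1.1,"y":0,"z":0.3,"rx":0,"ry":0,"rz":0,"gripper":-1}

```text
clock: 7.95
position: [0.5606, 0.1333, 0.0591]
tool_rot: [-1.57, -0.0, 0.0]
force: [2.3, -0.1, -0.1]
grip_width: 0.0002
```

```bash
python3 - <<'E'
from h import *
p,r=st()
im,d=bot.grab_frame("wrist"); cv2.imwrite("pics/w9.png",im[:,:,::-1])
E
```

```text
{'clock': 7.95, 'position': [0.5606, 0.1333, 0.0591], 'tool_rot': [-1.5705, -0.0001, 0.0001], 'force': [2.3232, -0.1035, -0.1063], 'qpos': [-0.0134, 0.6817, -0.4607, 1.8287, 0.4322, 0.7318, -0.7117], 'grip_width': 0.0002}
```

View pics/w9.png

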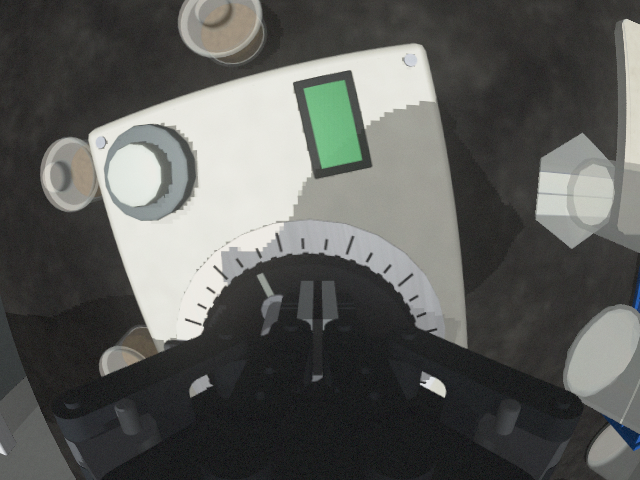

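Request:
arm_command:
  moves:
    - {"x":-0.2,"y":0,"z":0.1,"rx":0,"ry":0,"rz":0,"gripper":-1}
    - {"x":-0.5,"y":0,"z":0,"rx":0,"ry":0,"rz":0,"gripper":-1}
    - {"x":-0.7,"y":0,"z":0,"rx":0,"ry":0,"rz":0,"gripper":-1}
    - {"x":-0.9,"y":0,"z":-0.1,"rx":0,"ry":0,"rz":0,"gripper":-1}
    - {"x":-1.1,"y":0,"z":-0.2,"rx":0,"ry":0,"rz":0,"gripper":-1}

```text
clock: 8.42
position: [0.5495, 0.1312, 0.0591]
tool_rot: [-1.571, 0.0, 0.0]
force: [1.9, 2.0, 0.1]
grip_width: -0.0001
```

Request:
arm_command:
  moves:
    - {"x":-0.3,"y":0,"z":-0.1,"rx":0,"ry":0,"rz":0,"gripper":-1}
    - {"x":-0.6,"y":0,"z":-0.2,"rx":0,"ry":0,"rz":0,"gripper":-1}
    - {"x":-0.8,"y":0,"z":-0.4,"rx":0,"ry":0,"rz":0,"gripper":-1}
    - {"x":-1.0,"y":0,"z":-0.6,"rx":0,"ry":0,"rz":0,"gripper":-1}
    - {"x":-1.2,"y":0,"z":-0.8,"rx":0,"ry":0,"rz":0,"gripper":-1}

```text
clock: 8.83
position: [0.5377, 0.1228, 0.0591]
tool_rot: [-1.571, -0.0, -0.0]
force: [3.8, 0.8, -0.4]
grip_width: -0.0001
```

```bash
python3 - <<'E'
from h import *
p,r=st()
im,d=bot.grab_frame("wrist"); cv2.imwrite("pics/w10.png",im[:,:,::-1])
E
```

```text
{'clock': 8.8333, 'position': [0.5377, 0.1228, 0.0591], 'tool_rot': [-1.5707, -0.0002, -0.0], 'force': [3.8361, 0.8131, -0.4387], 'qpos': [-0.0006, 0.652, -0.4615, 1.8942, 0.4354, 0.6953, -0.7201], 'grip_width': -0.0001}
```

View pics/w10.png

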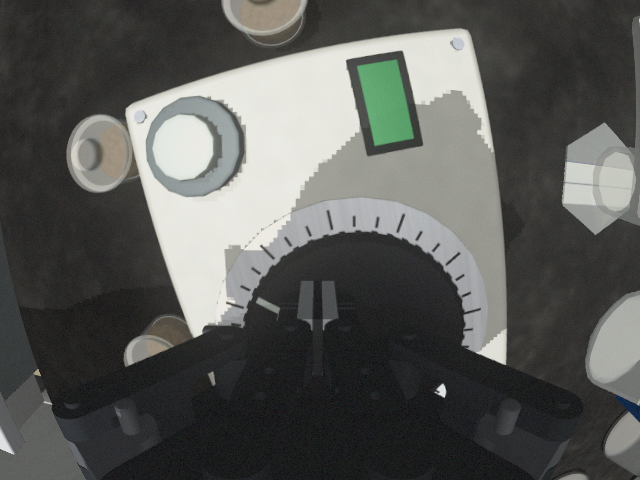

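```bash
python3 - <<'E'
from h import *
pose=((.5377,.1228,.0591),(-1.5707,-.0002,0))
for u,v in [(259,299),(279,311)]:
    X=onz("wrist",u,v,.07,pose); print(X.round(4),np.degrees(np.arctan2(X[1]-.0942,X[0]-.5562)),np.hypot(X[1]-.0942,X[0]-.5562))
E
```

```text
[0.5106 0.1204 0.07  ] 150.12691308610235 0.05253297662718294
[0.5195 0.1145 0.07  ] 151.06522373263485 0.04189737054999
```

Request:
arm_command:
  moves:
    - {"x":-0.3,"y":0,"z":-0.2,"rx":0,"ry":0,"rz":0,"gripper":-1}
    - {"x":-0.6,"y":0,"z":-0.4,"rx":0,"ry":0,"rz":0,"gripper":-1}
    - {"x":-0.9,"y":0,"z":-0.6,"rx":0,"ry":0,"rz":0,"gripper":-1}
    - {"x":-0.9,"y":0,"z":-0.8,"rx":0,"ry":0,"rz":0,"gripper":-1}
    - {"x":-0.9,"y":0,"z":-0.8,"rx":0,"ry":0,"rz":0,"gripper":-1}

```text
clock: 9.3
position: [0.5281, 0.1146, 0.059]
tool_rot: [-1.571, 0.001, -0.0]
force: [0.0, 0.8, 0.4]
grip_width: -0.0004
```

```bash
python3 - <<'E'
from h import *
p,r=st()
im,d=bot.grab_frame("wrist"); cv2.imwrite("pics/w11.png",im[:,:,::-1]); np.savez("w11.npz",p=p,r=r)
s=bot.grab_frame("scene")[0]; cv2.imwrite("pics/s11c.png",cv2.resize(s[160:260,260:370],None,fx=6,fy=6,interpolation=cv2.INTER_CUBIC)[:,:,::-1])
E
```

```text
{'clock': 9.3, 'position': [0.5281, 0.1146, 0.059], 'tool_rot': [-1.5712, 0.0011, -0.0002], 'force': [0.0214, 0.8461, 0.3951], 'qpos': [0.0118, 0.6397, -0.462, 1.9221, 0.4365, 0.6807, -0.7167], 'grip_width': -0.0004}
```

View pics/w11.png

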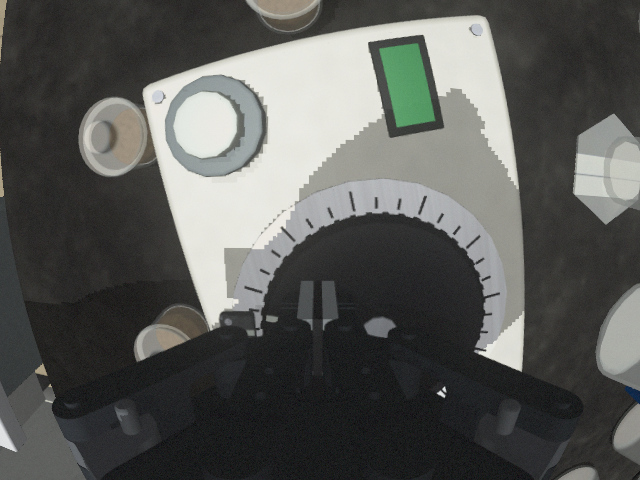

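View pics/s11c.png

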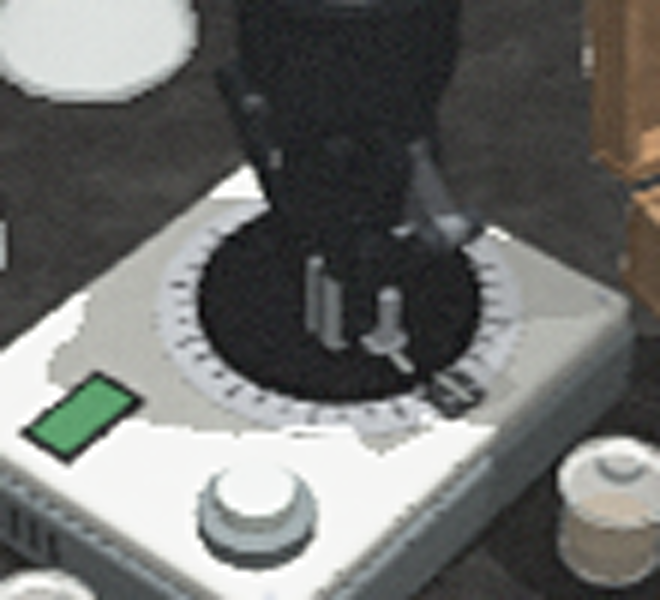

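```bash
python3 - <<'E'
from h import *
z=np.load("w11.npz"); pose=(z["p"],z["r"])
for u,v in [(266,318.5),(276,319)]:
    X=onz("wrist",u,v,.07,pose); print(X.round(4),np.degrees(np.arctan2(X[1]-.0942,X[0]-.5562)),np.hypot(X[1]-.0942,X[0]-.5562))
i=cv2.imread("pics/w11.png");cv2.imwrite("pics/w11c.png",cv2.resize(i[290:350,210:300],None,fx=8,fy=8,interpolation=cv2.INTER_CUBIC)+50)
E
```

```text
[0.5038 0.1023 0.07  ] 171.19065130474516 0.053023905152491245
[0.5084 0.1022 0.07  ] 170.5451995147436 0.04841422294834166
```

View pics/w11c.png

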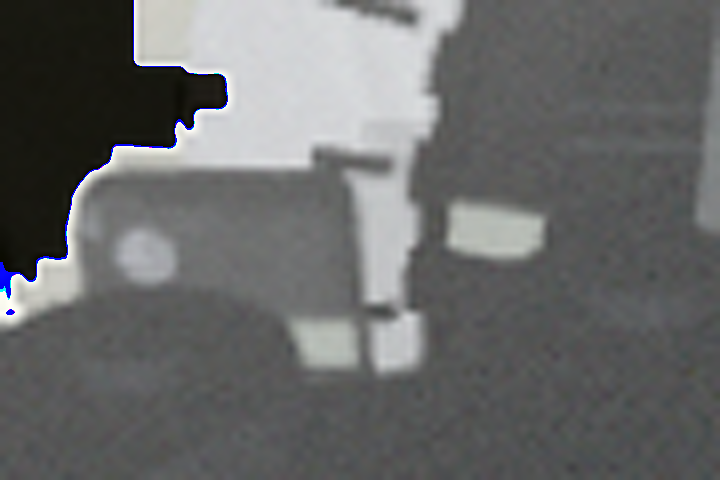

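Request:
arm_command:
  moves:
    - {"x":-0.1,"y":0,"z":-0.15,"rx":0,"ry":0,"rz":0,"gripper":-1}
    - {"x":-0.1,"y":0,"z":-0.3,"rx":0,"ry":0,"rz":0,"gripper":-1}
    - {"x":-0.1,"y":0,"z":-0.45,"rx":0,"ry":0,"rz":0,"gripper":-1}
    - {"x":-0.1,"y":0,"z":-0.45,"rx":0,"ry":0,"rz":0,"gripper":-1}

```text
clock: 9.73
position: [0.5276, 0.1102, 0.059]
tool_rot: [-1.571, 0.0, -0.0]
force: [-1.2, 1.3, 1.1]
grip_width: 0.0001
```

```bash
cat > look.py <<'E'
import sys
from h import *
n=sys.argv[1]; p,r=st()
im,d=bot.grab_frame("wrist"); cv2.imwrite(f"pics/{n}.png",im[:,:,::-1]); np.savez(f"{n}.npz",p=p,r=r,d=d)
cv2.imwrite(f"pics/{n}c.png",cv2.convertScaleAbs(cv2.resize(im[290:350,200:300,::-1],None,fx=8,fy=8,interpolation=cv2.INTER_CUBIC),alpha=1.0,beta=40))
E
python3 look.py w12
```

```text
{'clock': 9.7333, 'position': [0.5276, 0.1102, 0.059], 'tool_rot': [-1.571, 0.0004, -0.0002], 'force': [-1.2414, 1.2776, 1.1455], 'qpos': [0.0198, 0.6377, -0.4621, 1.9264, 0.4372, 0.6777, -0.7104], 'grip_width': 0.0001}
```

View pics/w12c.png

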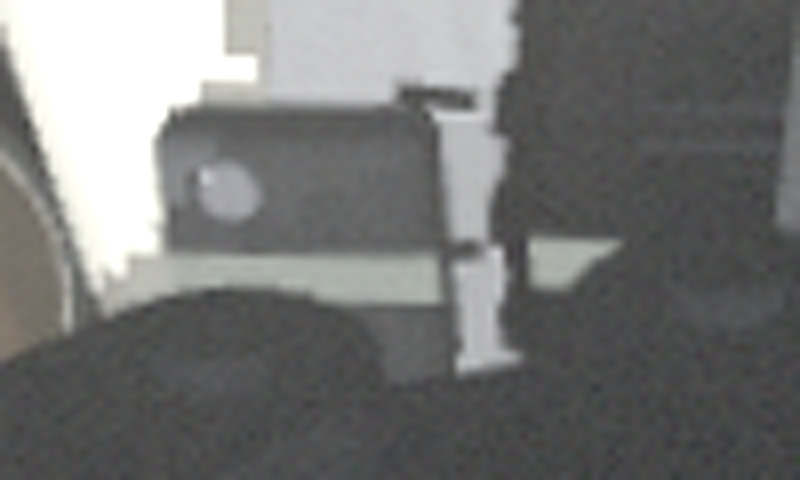

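```bash
python3 - <<'E'
from h import *
z=np.load("w12.npz"); pose=(z["p"],z["r"]); c=lambda u,v:(u/8+200-.44,v/8+290-.44)
for nm,u,v,h in [("idx",528,264,.07),("idx",570,264,.07),("r",440,278,.068),("r",250,278,.068)]:
    X=onz("wrist",*c(u,v),h,pose); print(nm,X.round(5),np.degrees(np.arctan2(X[1]-.0942,X[0]-.5562)).round(2),np.hypot(X[1]-.0942,X[0]-.5562).round(4))
E
```

```text
idx [0.50296 0.0958  0.07   ] 178.28 0.0533
idx [0.50542 0.09585 0.07   ] 178.13 0.0508
r [0.49732 0.09366 0.068  ] -179.47 0.0589
r [0.48572 0.09326 0.068  ] -179.24 0.0705
```

Request:
arm_command:
  moves:
    - {"x":0,"y":0,"z":-0.07,"rx":0,"ry":0,"rz":0,"gripper":-1}
    - {"x":0,"y":0,"z":-0.13,"rx":0,"ry":0,"rz":0,"gripper":-1}
    - {"x":0,"y":0,"z":-0.13,"rx":0,"ry":0,"rz":0,"gripper":-1}
    - {"x":0,"y":0,"z":-0.13,"rx":0,"ry":0,"rz":0,"gripper":-1}

```text
clock: 10.12
position: [0.5278, 0.1092, 0.0591]
tool_rot: [-1.571, 0.0, -0.0]
force: [-1.4, 1.1, -0.0]
grip_width: 0.0003
```

```bash
python3 look.py w13
```

```text
{'clock': 10.1167, 'position': [0.5278, 0.1092, 0.0591], 'tool_rot': [-1.5708, 0.0, -0.0001], 'force': [-1.3978, 1.1426, -0.0406], 'qpos': [0.0219, 0.6374, -0.4622, 1.9268, 0.4373, 0.6772, -0.7084], 'grip_width': 0.0003}
```

View pics/w13c.png

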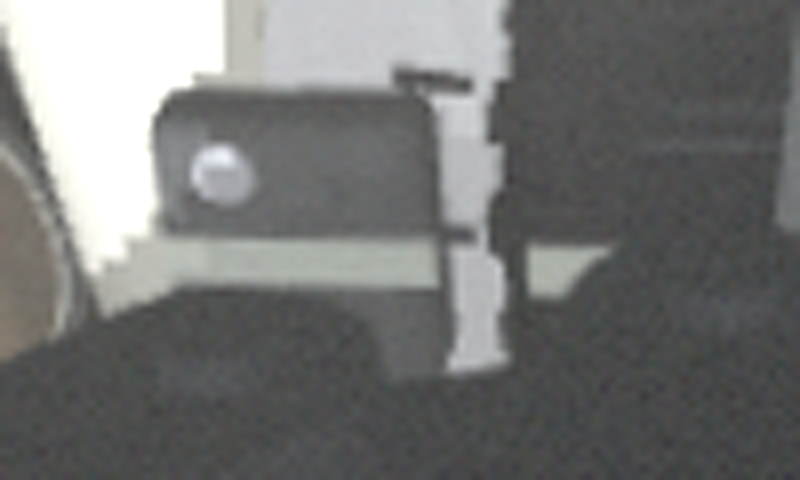

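```bash
python3 - <<'E'
from h import *
z=np.load("w13.npz"); pose=(z["p"],z["r"]); c=lambda u,v:(u/8+200-.44,v/8+290-.44)
for nm,u,v,h in [("idx",528,271,.07),("idx",570,271,.07),("r",440,264,.068),("r",250,261,.068)]:
    X=onz("wrist",*c(u,v),h,pose); print(nm,X.round(5),np.degrees(np.arctan2(X[1]-.0942,X[0]-.5562)).round(2),np.hypot(X[1]-.0942,X[0]-.5562).round(4))
E
```

```text
idx [0.50309 0.09425 0.07   ] 179.95 0.0531
idx [0.50555 0.09431 0.07   ] 179.88 0.0506
r [0.49754 0.09352 0.068  ] -179.33 0.0587
r [0.48598 0.09333 0.068  ] -179.29 0.0702
```

Request:
arm_command:
  moves:
    - {"x":0.3,"y":0,"z":0.3,"rx":0,"ry":0,"rz":0,"gripper":-1}
    - {"x":0.6,"y":-0.5,"z":0.8,"rx":0,"ry":0,"rz":0,"gripper":-1}
    - {"x":0.6,"y":-2.5,"z":0.8,"rx":0,"ry":0,"rz":0,"gripper":-1}
    - {"x":0.6,"y":-4.5,"z":0.8,"rx":0,"ry":0,"rz":0,"gripper":-1}
    - {"x":0.6,"y":-6,"z":0,"rx":0,"ry":0,"rz":0,"gripper":-1}

```text
clock: 10.58
position: [0.5344, 0.1113, 0.1209]
tool_rot: [-1.569, -0.001, 0.002]
force: [-0.2, 0.4, 0.1]
grip_width: -0.0003
```

Request:
arm_command:
  moves:
    - {"x":0,"y":0,"z":-3,"rx":0,"ry":0,"rz":0,"gripper":-1}
    - {"x":0,"y":0,"z":-6,"rx":0,"ry":0,"rz":0,"gripper":-1}
    - {"x":0,"y":0,"z":-8.5,"rx":0,"ry":0,"rz":0,"gripper":-1}
    - {"x":0,"y":0,"z":-8.5,"rx":0,"ry":0,"rz":0,"gripper":-1}
    - {"x":0,"y":0,"z":-8.5,"rx":0,"ry":0,"rz":0,"gripper":-1}

```text
clock: 11.0
position: [0.5343, 0.0232, 0.1195]
tool_rot: [-1.571, -0.0, -0.002]
force: [-0.2, -0.1, 0.3]
grip_width: -0.0
```

```bash
python3 look.py w14
```

```text
{'clock': 11.0, 'position': [0.5343, 0.0232, 0.1195], 'tool_rot': [-1.571, -0.0005, -0.0025], 'force': [-0.1718, -0.0543, 0.2652], 'qpos': [0.2212, 0.5415, -0.5098, 1.902, 0.3627, 0.7893, -0.4892], 'grip_width': -0.0}
```

View pics/w14.png

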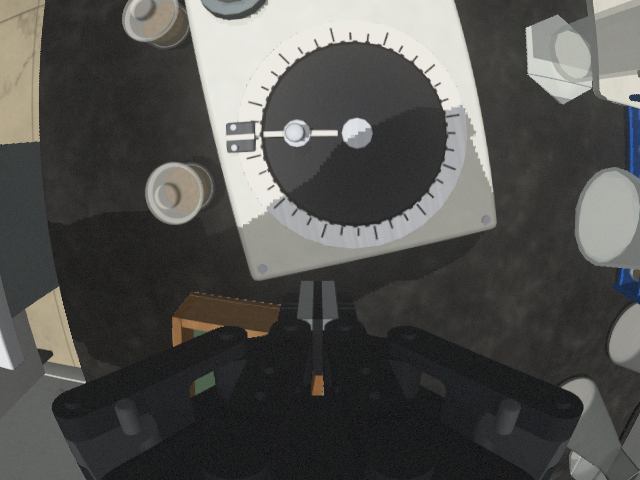

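```bash
python3 - <<'E'
from h import *
i=cv2.imread("pics/w14.png");cv2.imwrite("pics/w14c.png",cv2.resize(i[105:165,215:315],None,fx=8,fy=8,interpolation=cv2.INTER_CUBIC))
z=np.load("w14.npz"); pose=(z["p"],z["r"])
g=cv2.cvtColor(i,cv2.COLOR_BGR2GRAY).astype(float)
def mid(u,v0,v1):
    a=g[v0:v1,u]; w=np.clip(a-a.min()-.4*(a.max()-a.min()),0,None); return (w*np.arange(v0,v1)).sum()/w.sum()
for h,us,v0,v1 in [(.068,range(230,254,3),131,141),(.07,list(range(266,280,3)),127,140),(.07,range(314,332,3),127,140)]:
    for u in us:
        v=mid(u,v0,v1); X=onz("wrist",u,v,h,pose); print(u,round(v,2),X.round(5),np.degrees(np.arctan2(X[1]-.0942,X[0]-.5562)).round(2)%360)
E
```

```text
230 137.29 [0.48308 0.09336 0.068  ] 180.66
233 137.06 [0.48489 0.09341 0.068  ] 180.63
236 136.96 [0.48668 0.09339 0.068  ] 180.67
239 136.79 [0.48848 0.09342 0.068  ] 180.66
242 136.56 [0.49026 0.09348 0.068  ] 180.62
245 136.35 [0.49204 0.09354 0.068  ] 180.59
248 136.18 [0.49382 0.09357 0.068  ] 180.58
251 136.03 [0.49558 0.09359 0.068  ] 180.57
266 133.7 [0.50464 0.09463 0.07   ] 179.53
269 133.6 [0.50637 0.09463 0.07   ] 179.5
272 133.53 [0.50809 0.09463 0.07   ] 179.49
275 133.48 [0.50981 0.09462 0.07   ] 179.49
278 133.38 [0.51152 0.09463 0.07   ] 179.45
314 132.65 [0.53194 0.09477 0.07   ] 178.65
317 132.62 [0.53363 0.09478 0.07   ] 178.52
320 132.61 [0.53533 0.09478 0.07   ] 178.4
323 132.62 [0.53702 0.09478 0.07   ] 178.28
326 132.63 [0.53872 0.09477 0.07   ] 178.12
329 132.57 [0.54041 0.09481 0.07   ] 177.78
```

View pics/w14c.png

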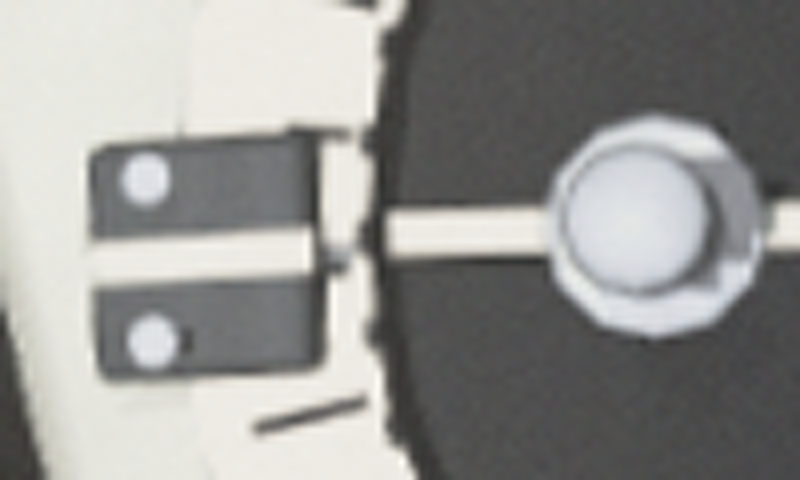

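Request:
arm_command:
  moves:
    - {"x":0,"y":0,"z":3.5,"rx":0,"ry":0,"rz":0,"gripper":-1}
    - {"x":0,"y":0,"z":7,"rx":0,"ry":0,"rz":0,"gripper":-1}
    - {"x":0,"y":0,"z":9.3,"rx":0,"ry":0,"rz":0,"gripper":-1}
    - {"x":0,"y":2,"z":9.5,"rx":0,"ry":0,"rz":0,"gripper":-1}
    - {"x":0,"y":4,"z":9.5,"rx":0,"ry":0,"rz":0,"gripper":-1}

```text
clock: 11.47
position: [0.5343, 0.1233, 0.0796]
tool_rot: [-1.569, -0.002, 0.005]
force: [0.7, -0.7, -0.2]
grip_width: -0.0004
```

Request:
arm_command:
  moves:
    - {"x":0,"y":1,"z":0,"rx":0,"ry":0,"rz":0,"gripper":-1}
    - {"x":0,"y":2,"z":0,"rx":0,"ry":0,"rz":0,"gripper":-1}
    - {"x":-0.3,"y":2,"z":-0.2,"rx":0,"ry":0,"rz":0,"gripper":-1}
    - {"x":-0.6,"y":2,"z":-0.5,"rx":0,"ry":0,"rz":0,"gripper":-1}
    - {"x":-0.6,"y":2,"z":-0.8,"rx":0,"ry":0,"rz":0,"gripper":-1}

```text
clock: 11.88
position: [0.5276, 0.111, 0.0598]
tool_rot: [-1.571, -0.0, 0.0]
force: [0.1, -0.2, 0.6]
grip_width: 0.0001
```

Request:
arm_command:
  moves:
    - {"x":0,"y":0,"z":-0.1,"rx":0,"ry":0,"rz":0,"gripper":-1}
    - {"x":0,"y":0,"z":-0.2,"rx":0,"ry":0,"rz":0,"gripper":-1}
    - {"x":0,"y":0,"z":-0.26,"rx":0,"ry":0,"rz":0,"gripper":-1}
    - {"x":0,"y":0,"z":-0.26,"rx":0,"ry":0,"rz":0,"gripper":-1}
    - {"x":0,"y":0,"z":-0.26,"rx":0,"ry":0,"rz":0,"gripper":-1}

```text
clock: 12.3
position: [0.528, 0.1086, 0.0593]
tool_rot: [-1.571, -0.0, -0.0]
force: [-0.2, 2.2, 0.1]
grip_width: -0.0001
```

```bash
python3 look.py w15
```

```text
{'clock': 12.3, 'position': [0.528, 0.1086, 0.0593], 'tool_rot': [-1.5707, -0.0004, -0.0001], 'force': [-0.2026, 2.1593, 0.076], 'qpos': [0.0243, 0.6373, -0.464, 1.9268, 0.4388, 0.6775, -0.7087], 'grip_width': -0.0001}
```

View pics/w15c.png

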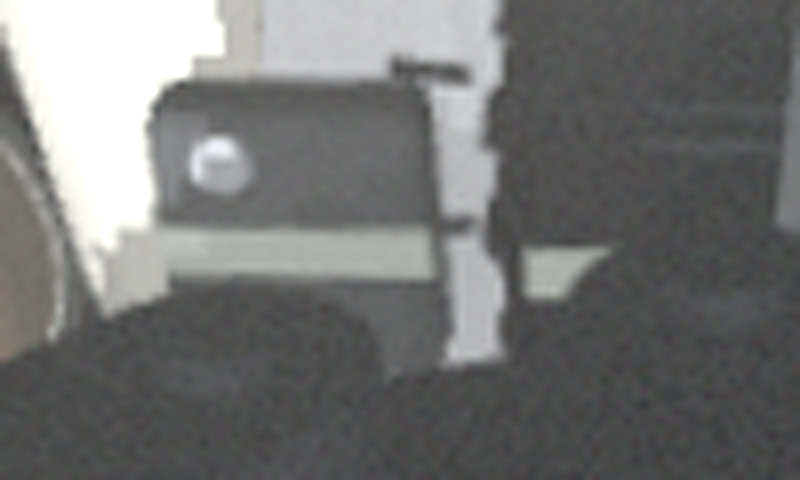

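Request:
arm_command:
  moves:
    - {"x":0.3,"y":0,"z":0.3,"rx":0,"ry":0,"rz":0,"gripper":-1}
    - {"x":0.6,"y":-0.5,"z":0.8,"rx":0,"ry":0,"rz":0,"gripper":-1}
    - {"x":0.6,"y":-2.5,"z":0.8,"rx":0,"ry":0,"rz":0,"gripper":-1}
    - {"x":0.6,"y":-4.5,"z":0.8,"rx":0,"ry":0,"rz":0,"gripper":-1}
    - {"x":0.6,"y":-5,"z":0,"rx":0,"ry":0,"rz":0,"gripper":-1}

```text
clock: 12.77
position: [0.535, 0.111, 0.1119]
tool_rot: [-1.569, -0.003, 0.002]
force: [0.6, 1.1, 0.7]
grip_width: 0.0
```

Request:
arm_command:
  moves:
    - {"x":0,"y":0,"z":-3,"rx":0,"ry":0,"rz":0,"gripper":-1}
    - {"x":0,"y":0,"z":-6,"rx":0,"ry":0,"rz":0,"gripper":-1}
    - {"x":0,"y":0,"z":-8,"rx":0,"ry":0,"rz":0,"gripper":-1}
    - {"x":0,"y":0,"z":-8,"rx":0,"ry":0,"rz":0,"gripper":-1}
    - {"x":0,"y":0,"z":-8,"rx":0,"ry":0,"rz":0,"gripper":-1}

```text
clock: 13.18
position: [0.534, 0.0276, 0.1092]
tool_rot: [-1.571, -0.0, -0.002]
force: [1.1, 0.2, 0.4]
grip_width: 0.0002
```

```bash
python3 look.py w16; python3 - <<'E'
from h import *
i=cv2.imread("pics/w16.png")
z=np.load("w16.npz"); pose=(z["p"],z["r"])
a,b=np.round(proj("wrist",(.5,.0938,.07),pose)).astype(int); print(a,b)
cv2.imwrite("pics/w16c.png",cv2.resize(i[b-30:b+30,a-45:a+55],None,fx=8,fy=8,interpolation=cv2.INTER_CUBIC))
g=cv2.cvtColor(i,cv2.COLOR_BGR2GRAY).astype(float)
def mid(u,v):
    v0=int(round(v))-5; a=g[v0:v0+11,u]; w=np.clip(a-a.min()-.4*(a.max()-a.min()),0,None); return (w*np.arange(v0,v0+11)).sum()/w.sum()
for h,xs in [(.068,np.arange(.484,.4965,.002)),(.07,np.arange(.506,.515,.002)),(.07,np.arange(.532,.545,.002))]:
    L=[]
    for x in xs:
        u,v=proj("wrist",(x,.0945,h),pose); u=int(round(u)); v=mid(u,v); L.append(onz("wrist",u,v,h,pose)); 
    L=np.array(L); print(h,L[:,:2].round(5).tolist()); print("ang",np.degrees(np.arctan2(.0948-L[:,1],.5562-L[:,0])).round(2), "slope",np.degrees(np.polyfit(L[:,0],L[:,1],1)[0]))
E
```

```text
{'clock': 13.1833, 'position': [0.534, 0.0276, 0.1092], 'tool_rot': [-1.5709, -0.0, -0.0021], 'force': [1.1186, 0.2272, 0.4284], 'qpos': [0.2088, 0.5571, -0.5053, 1.909, 0.3768, 0.7698, -0.5092], 'grip_width': 0.0002}
256 143
0.068 [[0.48395, 0.09333], [0.48625, 0.09342], [0.48797, 0.09348], [0.49025, 0.0935], [0.49195, 0.09351], [0.49421, 0.09356], [0.4959, 0.09357]]
ang [1.16 1.13 1.11 1.13 1.15 1.14 1.16] slope 1.0824177300458229
0.07 [[0.50622, 0.09374], [0.50786, 0.09381], [0.51005, 0.09384], [0.51223, 0.09387], [0.51386, 0.09388]]
ang [1.21 1.17 1.2  1.21 1.24] slope 1.0047763467898843
0.07 [[0.53223, 0.09429], [0.53385, 0.09438], [0.536, 0.09442], [0.53816, 0.09448], [0.53977, 0.09455], [0.54193, 0.0946], [0.54409, 0.09463]]
ang [1.21 1.07 1.07 1.03 0.88 0.8  0.81] slope 1.6100032885488076
```

View pics/w16c.png

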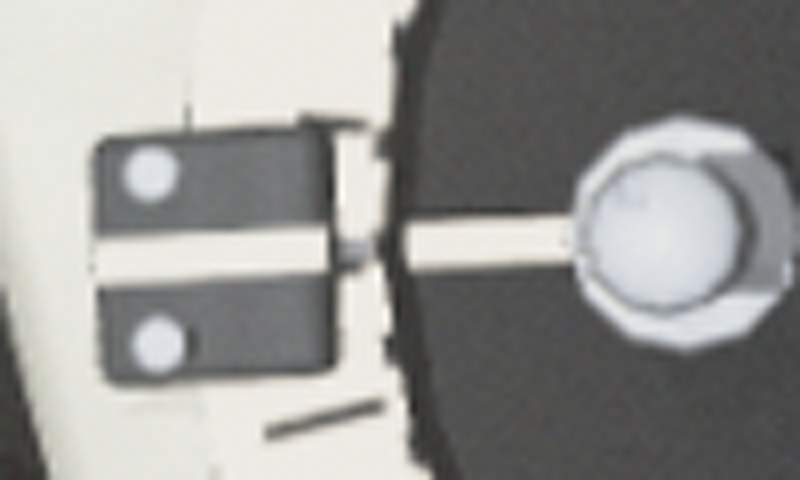

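```bash
python3 - <<'E'
from h import *
i=cv2.imread("pics/w12.png"); z=np.load("w12.npz"); p,r,d=z["p"],z["r"],z["d"]
cv2.imwrite("pics/w12k.png",cv2.resize(i[50:200,130:300],None,fx=4,fy=4))
# brightness/height segmentation: points on key top plane
P=[];
for v in range(50,200):
    for u in range(130,300):
        X=wcloud(d,p,r,u,v)
        if np.hypot(X[0]-.486,X[1]-.189)<.03: P.append(np.r_[X,i[v,u].mean()])
P=np.array(P); h,e=np.histogram(P[:,2],np.arange(.055,.1,.001)); print([(round(a,3),int(b)) for a,b in zip(e,h) if b>5])
t=P[P[:,2]>e[np.argmax(np.where(e[:-1]>.07,h,0))]-.0015]; print(len(t),t[:,:3].mean(0),t[:,:3].min(0),t[:,:3].max(0))
cl,rad=cv2.minEnclosingCircle((t[:,:2]*1000).astype(np.float32)); print(cl,rad)
E
```

```text
Traceback (most recent call last):
  File "h.py", line 30, in wcloud
    m=bot.camera_model("wrist"); o,q=ray("wrist",u,v,(p,r)); ax=R.from_euler("xyz",r).as_matrix()@m["mount"][:3,2]
ValueError: time passes only in moves, steps and waits
```

View pics/w12k.png

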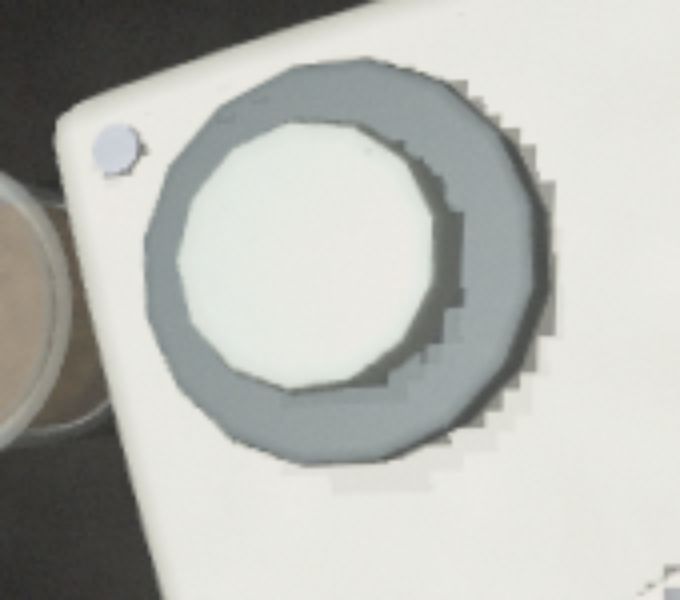

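```bash
python3 - <<'E'
from h import *
z=np.load("w12.npz"); p,r,d=z["p"],z["r"],z["d"]
c=lambda u,v:(u/4+130-.4,v/4+50-.4)
for u,v in [(306,256),(250,220),(370,300),(300,160),(300,350),(500,270),(340,430),(620,300)]:
    a,b=c(u,v); print(u,v,wcloud(d,p,r,int(round(a)),int(round(b))).round(4))
for h in (.078,.08,.082): print(h,onz("wrist",*c(306,256),h,(p,r)).round(4), (onz("wrist",*c(434,256),h,(p,r))-onz("wrist",*c(178,262),h,(p,r))).round(4))
z=np.load("w16.npz"); st()
print(onz("top",*[237/4+254.6,369/4+144.6],.08).round(4))
E
```

```text
306 256 [0.4841 0.1887 0.0812]
250 220 [0.4787 0.1926 0.082 ]
370 300 [0.4906 0.184  0.0814]
300 160 [0.4839 0.1981 0.0816]
300 350 [0.4837 0.1797 0.0815]
500 270 [0.5018 0.1872 0.0712]
340 430 [0.4847 0.1713 0.0716]
620 300 [0.5129 0.1841 0.0585]
0.078 [0.4832 0.1891 0.078 ] [ 0.0268 -0.0012  0.    ]
0.08 [0.4838 0.1889 0.08  ] [ 0.0264 -0.0012  0.    ]
0.082 [0.4844 0.1887 0.082 ] [ 0.026  -0.0011 -0.    ]
{'clock': 13.2333, 'position': [0.534, 0.0289, 0.1092], 'tool_rot': [-1.5704, -0.0002, -0.0005], 'force': [0.3212, -0.8989, -0.2348], 'qpos': [0.2073, 0.5572, -0.5061, 1.9089, 0.3767, 0.7697, -0.5096], 'grip_width': 0.0004}
[0.4854 0.1884 0.08  ]
```

Request:
arm_command:
  moves:
    - {"x":-1.2,"y":0,"z":3.8,"rx":0,"ry":0,"rz":0,"gripper":-1}
    - {"x":-2.4,"y":0,"z":7.6,"rx":0,"ry":0,"rz":0,"gripper":-1}
    - {"x":-3.6,"y":0,"z":11.4,"rx":0,"ry":0,"rz":0,"gripper":-1}
    - {"x":-5,"y":0,"z":14.8,"rx":0,"ry":0,"rz":0,"gripper":-1}
    - {"x":-5,"y":0,"z":16,"rx":0,"ry":0,"rz":0,"gripper":-1}

```text
clock: 13.65
position: [0.4808, 0.1953, 0.1095]
tool_rot: [-1.568, 0.0, 0.007]
force: [-0.1, 0.7, 0.2]
grip_width: 0.0001
```

Request:
arm_command:
  moves:
    - {"x":0,"y":1,"z":0,"rx":0,"ry":0,"rz":0,"gripper":-1}
    - {"x":0,"y":2,"z":0,"rx":0,"ry":0,"rz":0,"gripper":-1}
    - {"x":0,"y":3,"z":0,"rx":0,"ry":0,"rz":0,"gripper":-1}
    - {"x":0,"y":3.5,"z":0,"rx":0,"ry":0,"rz":0,"gripper":-1}
    - {"x":0,"y":3.5,"z":0,"rx":0,"ry":0,"rz":0,"gripper":-1}

```text
clock: 14.07
position: [0.4833, 0.1875, 0.0725]
tool_rot: [-1.572, 0.002, -0.001]
force: [-0.5, -0.5, -0.5]
grip_width: 0.0
```

```bash
python3 look.py w17; python3 -c "
from h import *
print(shift(*st(),(.4842,.1887,.0555),0))"
```

```text
{'clock': 14.0667, 'position': [0.4833, 0.1875, 0.0725], 'tool_rot': [-1.5718, 0.0023, -0.0012], 'force': [-0.4502, -0.5143, -0.4816], 'qpos': [-0.1261, 0.5944, -0.4836, 1.9707, 0.4268, 0.6796, -0.8783], 'grip_width': 0.0}
{'clock': 14.1167, 'position': [0.4836, 0.1878, 0.0733], 'tool_rot': [-1.5714, 0.0015, -0.0011], 'force': [0.9211, -0.2846, -0.4129], 'qpos': [-0.1258, 0.5932, -0.4843, 1.9701, 0.4262, 0.6805, -0.8779], 'grip_width': 0.0002}
(array([0.06, 1.78, 0.1 ]), array([ 0.001, -0.001, -0.001]))
```

View pics/w17.png

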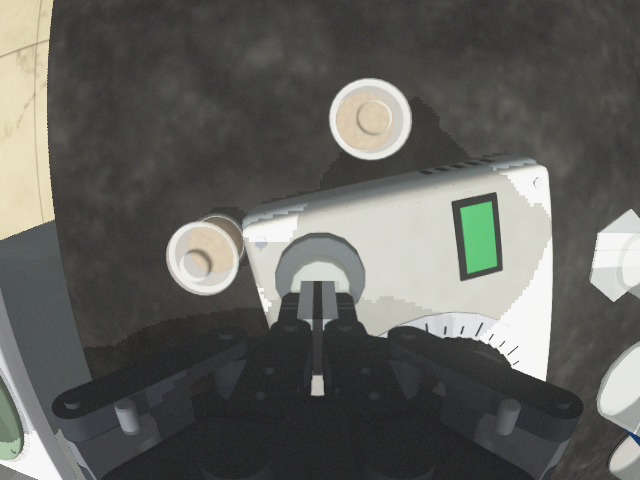

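Request:
arm_command:
  moves:
    - {"x":0,"y":0.7,"z":0.1,"rx":0,"ry":0,"rz":0,"gripper":-1}
    - {"x":0,"y":1.3,"z":0.1,"rx":0,"ry":0,"rz":0,"gripper":-1}
    - {"x":0,"y":1.6,"z":0.1,"rx":0,"ry":0,"rz":0,"gripper":-1}
    - {"x":0,"y":1.9,"z":0.1,"rx":0,"ry":0,"rz":0,"gripper":-1}
    - {"x":0,"y":2.1,"z":0.1,"rx":0,"ry":0,"rz":0,"gripper":-1}

```text
clock: 14.53
position: [0.4843, 0.1896, 0.0538]
tool_rot: [-1.571, -0.001, -0.0]
force: [-11.7, -7.5, 59.2]
grip_width: 0.0002
```

Request:
arm_command:
  moves:
    - {"x":0,"y":0.15,"z":0,"rx":0,"ry":0,"rz":0,"gripper":-1}
    - {"x":0,"y":0.3,"z":0,"rx":0,"ry":0,"rz":0,"gripper":-1}
    - {"x":0,"y":0.3,"z":0,"rx":0,"ry":0,"rz":0,"gripper":-1}

```text
clock: 14.78
position: [0.4845, 0.1897, 0.0532]
tool_rot: [-1.572, -0.003, -0.0]
force: [-20.7, -10.8, 83.2]
grip_width: -0.0
```

Request:
arm_command:
  moves:
    - {"x":0,"y":-0.4,"z":0,"rx":0,"ry":0,"rz":0,"gripper":-1}
    - {"x":0,"y":-0.5,"z":0,"rx":0,"ry":0,"rz":0,"gripper":-1}

```text
clock: 14.95
position: [0.4842, 0.1896, 0.0562]
tool_rot: [-1.571, -0.001, -0.0]
force: [0.3, -1.1, 4.1]
grip_width: 0.0002
```

```bash
python3 look.py w18; python3 - <<'E'
from h import *
z=np.load("w18.npz"); p,r,d=z["p"],z["r"],z["d"]
for v in range(232,300,3): print(v,[wcloud(d,p,r,u,v).round(4).tolist() for u in (290,308,318,328,345)])
s=bot.grab_frame("scene")[0]; cv2.imwrite("pics/s18c.png",cv2.resize(s[180:290,250:370],None,fx=6,fy=5,interpolation=cv2.INTER_CUBIC)[:,:,::-1])
i=cv2.imread("pics/w18.png");cv2.imwrite("pics/w18c.png",cv2.resize(i[210:350,230:410],None,fx=4.2,fy=4.2,interpolation=cv2.INTER_CUBIC)+30)
E
```

```text
{'clock': 14.95, 'position': [0.4842, 0.1896, 0.0562], 'tool_rot': [-1.5709, -0.0014, -0.0001], 'force': [0.3044, -1.0554, 4.1048], 'qpos': [-0.1441, 0.6203, -0.4652, 1.9781, 0.4508, 0.6438, -0.901], 'grip_width': 0.0002}
232 [[0.4712, 0.2159, 0.0578], [0.4793, 0.2165, 0.0602], [0.4837, 0.2164, 0.0596], [0.4882, 0.2163, 0.0591], [0.4958, 0.2163, 0.0593]]
235 [[0.4712, 0.2148, 0.0588], [0.4793, 0.2149, 0.059], [0.4837, 0.2146, 0.0582], [0.4882, 0.2148, 0.0588], [0.4957, 0.2151, 0.0599]]
238 [[0.4713, 0.2136, 0.0596], [0.4793, 0.2137, 0.0599], [0.4837, 0.2136, 0.0595], [0.4882, 0.2139, 0.0608], [0.4958, 0.2136, 0.0597]]
241 [[0.4712, 0.2122, 0.0595], [0.4793, 0.2123, 0.0599], [0.4837, 0.2123, 0.0596], [0.4882, 0.2123, 0.0598], [0.4958, 0.2122, 0.0596]]
244 [[0.4712, 0.2108, 0.0593], [0.4793, 0.211, 0.0603], [0.4837, 0.2108, 0.0595], [0.4882, 0.2109, 0.0596], [0.4959, 0.2108, 0.0593]]
247 [[0.4711, 0.2093, 0.0589], [0.4793, 0.2104, 0.0628], [0.4837, 0.2107, 0.0639], [0.4881, 0.2109, 0.0646], [0.4959, 0.2094, 0.0595]]
250 [[0.4712, 0.2082, 0.0599], [0.4795, 0.2109, 0.0691], [0.4837, 0.21
[... 1499 characters left out ...]
7, 0.0835], [0.4953, 0.1968, 0.0714]]
286 [[0.472, 0.197, 0.0753], [0.4798, 0.2017, 0.0866], [0.4837, 0.2021, 0.0876], [0.4875, 0.202, 0.0874], [0.4951, 0.1967, 0.0746]]
289 [[0.4719, 0.1957, 0.0753], [0.4799, 0.2018, 0.0899], [0.4837, 0.2018, 0.0898], [0.4874, 0.2017, 0.0896], [0.495, 0.1961, 0.0764]]
292 [[0.4721, 0.1951, 0.0772], [0.4799, 0.2013, 0.0917], [0.4836, 0.2016, 0.0923], [0.4873, 0.2021, 0.0934], [0.495, 0.1944, 0.0757]]
295 [[0.4728, 0.1982, 0.0874], [0.48, 0.2019, 0.0957], [0.4836, 0.2013, 0.0943], [0.4873, 0.2012, 0.0942], [0.4942, 0.1978, 0.0865]]
298 [[0.4729, 0.1976, 0.089], [0.4801, 0.202, 0.0987], [0.4836, 0.2017, 0.098], [0.4872, 0.2021, 0.0989], [0.494, 0.1976, 0.089]]
```

View pics/w18c.png

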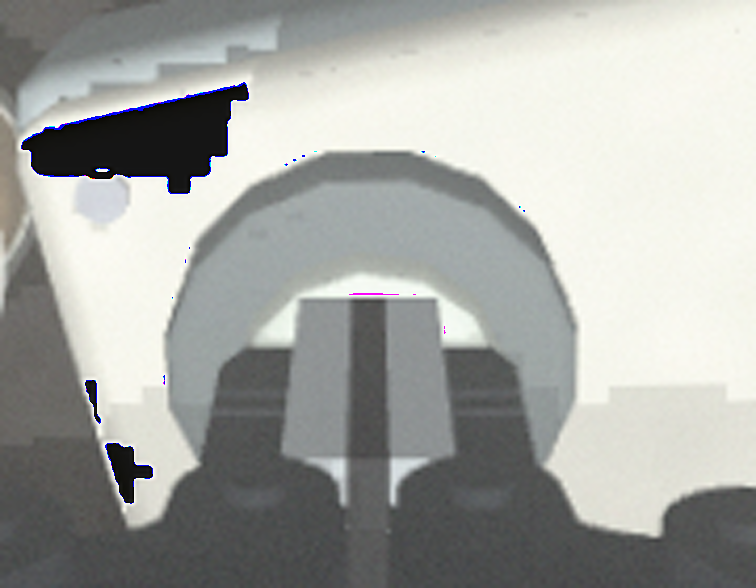

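View pics/s18c.png

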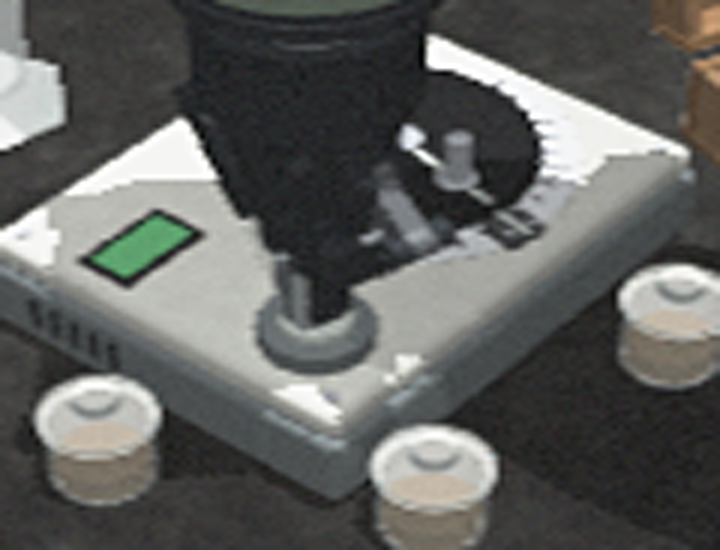

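Request:
arm_command:
  moves:
    - {"x":0,"y":-0.5,"z":0,"rx":0,"ry":0,"rz":0,"gripper":-1}
    - {"x":0,"y":-1.2,"z":0,"rx":0,"ry":0,"rz":0,"gripper":-1}
    - {"x":0,"y":-3,"z":0,"rx":0,"ry":0,"rz":0,"gripper":-1}
    - {"x":0,"y":-5,"z":0,"rx":0,"ry":0,"rz":0,"gripper":-1}
    - {"x":1.2,"y":-6.5,"z":-3.8,"rx":0,"ry":0,"rz":0,"gripper":-1}

```text
clock: 15.47
position: [0.4941, 0.1591, 0.1218]
tool_rot: [-1.567, -0.0, 0.009]
force: [0.7, 1.7, 0.5]
grip_width: 0.0
```

Request:
arm_command:
  moves:
    - {"x":1.2,"y":0,"z":-3.8,"rx":0,"ry":0,"rz":0,"gripper":-1}
    - {"x":2.4,"y":0,"z":-7.6,"rx":0,"ry":0,"rz":0,"gripper":-1}
    - {"x":3.6,"y":0,"z":-11.4,"rx":0,"ry":0,"rz":0,"gripper":-1}
    - {"x":3.8,"y":0,"z":-12.2,"rx":0,"ry":0,"rz":0,"gripper":-1}
    - {"x":3.8,"y":0,"z":-12.2,"rx":0,"ry":0,"rz":0,"gripper":-1}

```text
clock: 15.88
position: [0.5339, 0.0269, 0.1198]
tool_rot: [-1.572, 0.0, -0.005]
force: [-1.0, 0.3, 0.9]
grip_width: -0.0004
```

```bash
python3 look.py w19; python3 - <<'E'
from h import *
i=cv2.imread("pics/w19.png")
z=np.load("w19.npz"); p,r,d=z["p"],z["r"],z["d"]; pose=(p,r)
g=cv2.cvtColor(i,cv2.COLOR_BGR2GRAY).astype(float)
def mid(u,v):
    v0=int(round(v))-5; a=g[v0:v0+11,u]; w=np.clip(a-a.min()-.4*(a.max()-a.min()),0,None); return (w*np.arange(v0,v0+11)).sum()/w.sum()
for h,xs in [(.068,np.arange(.484,.4965,.003)),(.07,np.arange(.506,.515,.002))]:
    L=[]
    for x in xs:
        u,v=proj("wrist",(x,.0938,h),pose); u=int(round(u)); v=mid(u,v); L.append(onz("wrist",u,v,h,pose)); 
    L=np.array(L); print("ang",np.degrees(np.arctan2(.0948-L[:,1],.5562-L[:,0])).round(2),L[0],L[-1])
u,v=proj("wrist",(.4842,.1887,.081),pose); print("key px",u,v)
if v>1: print(wcloud(d,p,r,int(u),int(v)))
E
```

```text
{'clock': 15.8833, 'position': [0.5339, 0.0269, 0.1198], 'tool_rot': [-1.5717, 0.0004, -0.0052], 'force': [-0.9913, 0.3423, 0.8605], 'qpos': [0.2148, 0.5415, -0.5112, 1.9013, 0.3634, 0.7916, -0.4998], 'grip_width': -0.0004}
ang [0.99 0.96 0.98 0.97 0.97] [0.48390235 0.093551   0.068     ] [0.49583024 0.09377684 0.068     ]
ang [1.01 1.   0.97 0.9  1.  ] [0.50604648 0.09391484 0.07      ] [0.51408038 0.09406659 0.07      ]
key px 228.5593261195645 -17.431471443449794
```

View pics/w19.png

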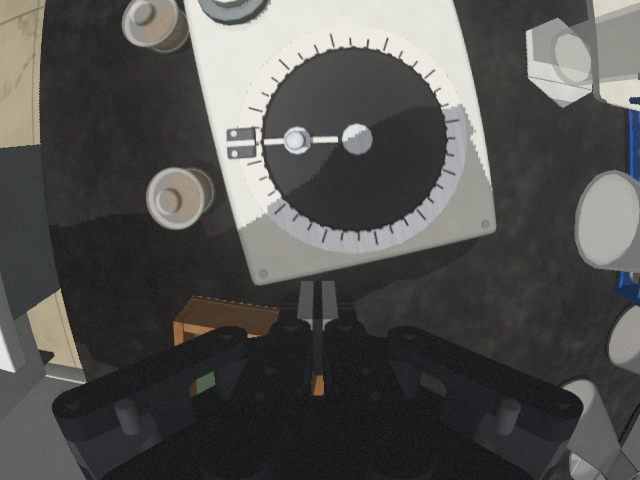

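```bash
python3 - <<'E'
from h import *
a,b=bot.grab_frame("scene"); 
o=np.load("scene0.npz")["d"]
u,v=np.round(proj("scene",(.4842,.1887,.081))).astype(int)
print(u,v,o[v-1:v+2,u-1:u+2].mean(),b[v-1:v+2,u-1:u+2].mean())
for dd in (o,b):
    oo,q=ray("scene",u,v); print((oo+q*np.median(dd[v-1:v+2,u-1:u+2])).round(4))
cv2.imwrite("pics/s19.png",cv2.resize(a[150:310,220:430],None,fx=3.7,fy=3.7)[:,:,::-1])
st()
E
```

```text
301 241 0.911737 0.91140217
[0.4843 0.1896 0.0812]
[0.4837 0.19   0.082 ]
{'clock': 15.9833, 'position': [0.5333, 0.0308, 0.12], 'tool_rot': [-1.5703, 0.0002, -0.0005], 'force': [-0.324, 0.8661, 0.1329], 'qpos': [0.2103, 0.5411, -0.5138, 1.9024, 0.3632, 0.7909, -0.5019], 'grip_width': 0.0001}
```

View pics/s19.png

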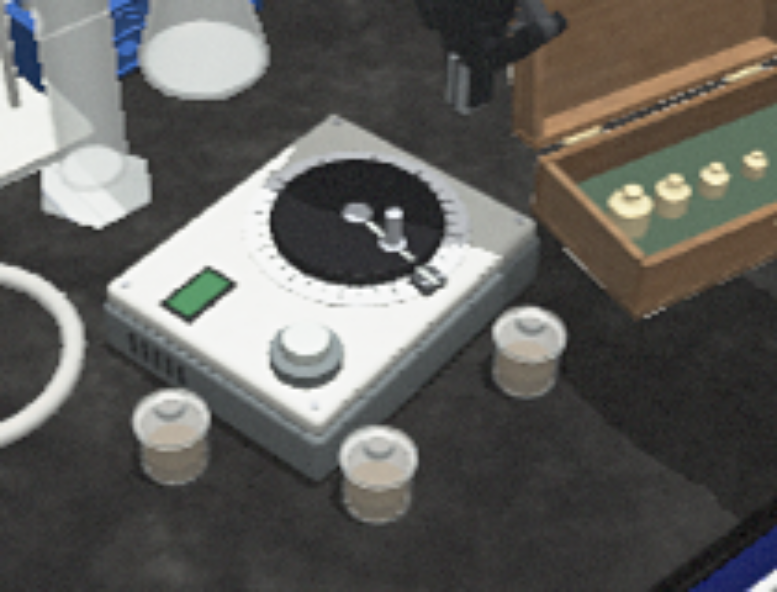

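```bash
python3 -c "
from workcell import bot
print(bot.job_done())"
```

```text
the job is handed in; nothing more can be done
None
```

The dial is set to the rider's line, and the read key was pressed down after that and has come back up. I handed the job in at about 16 s of the 64 s.

**Dial:** I pushed the peg round about 172° counter-clockwise with the closed fingertips, never pinching it. The last wrist picture, taken after the key press, shows the index line and the rider's line within about 0.1° of each other.

**Key:** While I was backing off, the pictures put the key top about 5 mm down with about 4 N on it, after a firm stop lower still. Afterwards its top measured 82 mm above the bench, against 81 mm before the press.

**Bottles:** All three weighing bottles look unmoved in the last scene picture, and the hand was clear of everything.

**What did not go as planned:**
- **Key force too high:** the key press was not light. At the bottom of the travel the wrist read about 83 N (59 N one call earlier). That is under the 120 N wrist limit. I did not check the force between two moves, and I backed off straight away. The fingertips were what touched, not the gripper's body.
- **Peg jam:** at about 78° of dial angle the finger pushed the peg towards the rim, with a reading of about 27 N, until I moved it.
- **Tool height mismatch:** the wrist depth picture put the fingertips 20–26 mm above the reported TCP. My first push therefore passed over the peg without touching it. From then on I worked from the depth picture, but that offset was uncertain by a few mm, which contributed to pressing the key too hard.

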